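# Finish the lantern's battery change

### The job

The lantern has had its batteries changed; finish the job: turn the lock collar on its upturned base clockwise until the tab is in line with the lock mark, and shut all the spent battery packs away in the child-resistant tub. Open the tub by first pressing its cap straight down hard and then, still pressing, turning it anticlockwise (never wrench it round or sideways), lift the cap off and set it down well away from the tub, and put every pack in; then set the cap back on, press it down and turn it clockwise until it is locked as it was at the start. Leave the other things on the table standing where they are.

Things in the scene. Friction and masses are not known exactly. Their poses are not given: they have to be found in the camera images.
- tub: Child-resistant battery tub, grey, round, standing fixed on the table. Origin: centre of its underside, z up, x towards a hook. Outer radius 62 mm, floor 5 mm thick, free depth 95 mm under the closed cap. When the cap is locked its bar lies along this x axis (either way round) and the bar's centre is 148 mm above this origin.
- seal (a joint): Travel of the black sprung seal ring in the tub's mouth, m, downwards: 0 with the cap locked (top of the ring 127 mm above the table), -0.003 with the cap off (130 mm), stop at 0.010 (117 mm). It pushes up with 8 N at 0, 15 N at 0.007, 18 N at 0.010. Ring: outer radius 58 mm, clear opening 98 mm across. It turns freely with the cap.
- tub_hook (a point): Top of one of the two hooks outside the tub's rim, at its +x side; the other is opposite. Radius 64 to 82 mm, tops 141 mm above the table. From the hook's own direction, anticlockwise seen from above: closed stop at -12 deg, pocket for the cap's ear to +12 deg (roof 135 mm above the table), tooth from +12 to +30 deg (reaching down to 128 mm), then open.
- cap_grip (a point): Centre of the grip bar on the tub's white cap, where to hold it; x along the bar, z up. Bar 80 mm long (x), 24 wide (y), 26 high. Below it the disc, radius 57 mm: top 13 mm, underside 21 mm below this point; then a tapered plug, radius 46 mm, to 37 mm below. About 0.14 kg, loose. Starts locked on the tub, bar along the tub's x axis, pushed up under the hooks by the seal.
- cap_ear (a point): Centre of one of the cap's two ears (18 mm wide, 8 thick, level with the disc, out to radius 73 mm, along the bar's ends). To open: press the cap down level 9 mm (7 at least, 10 at most), turn it anticlockwise seen from above by 0.9 rad (0.68 at least), lift. To close: set it on with the bar 0.9 rad anticlockwise of the tub's x, press, turn clockwise into line (stop 0.07 rad beyond), let it rise.
- collar (a joint): Angle of the lantern's captive lock collar, rad, growing clockwise seen from above: starts between 0 and 0.45 (unlocked), 1.10 with the tab in line with the lock mark (locked), end stop at 1.30. It stays where it is left; friction about 0.12 N m. Aluminium ring, outer radius 50 mm, 124 to 140 mm above the table.
- collar_tab (a point): Centre of the collar's only tab, an upright aluminium fin 38 mm long (radially, from 46 to 84 mm off the collar's axis), 12 mm thick, from 130 to 162 mm above the table; this point is 66 mm off the axis, 148 mm above the table, and moves with the collar. Its axes are not the fin's. The base beside it is 124 mm high.
- collar_axis (a point): Point on the lantern's vertical axis, about which the collar turns, 140 mm above the table. The camping lantern (black ends, clear globe, radius 62 mm) stands on its head, fixed, battery base up; a boss of radius 34 mm inside the collar is 144 mm high.
- lock_mark (a point): Lock mark: aluminium bar fixed to the lantern's base, pointing radially outwards, 10 mm wide, 56 to 96 mm off the axis; this point is on its top near the outer end, 91 mm off the axis and 122 mm above the table.
- mat: Cork place mat 170 x 170 x 4 mm, fixed flat on the table, empty: a free place to set the cap down. Origin: centre of its underside.
- pack0_mid (a point): Centre of a spent battery pack: black flat block 66 (x) x 36 (y) x 18 (z) mm with rounded edges, lying flat on the table, loose, 0.08 to 0.15 kg. Three to five of the five packs are there (None if absent).
- pack1_mid (a point): Centre of a spent battery pack: black flat block 66 (x) x 36 (y) x 18 (z) mm with rounded edges, lying flat on the table, loose, 0.08 to 0.15 kg. Three to five of the five packs are there (None if absent).
- pack2_mid (a point): Centre of a spent battery pack: black flat block 66 (x) x 36 (y) x 18 (z) mm with rounded edges, lying flat on the table, loose, 0.08 to 0.15 kg. Three to five of the five packs are there (None if absent).
- pack3_mid (a point): Centre of a spent battery pack: black flat block 66 (x) x 36 (y) x 18 (z) mm with rounded edges, lying flat on the table, loose, 0.08 to 0.15 kg. Three to five of the five packs are there (None if absent).
- pack4_mid (a point): Centre of a spent battery pack: black flat block 66 (x) x 36 (y) x 18 (z) mm with rounded edges, lying flat on the table, loose, 0.08 to 0.15 kg. Three to five of the five packs are there (None if absent).
- mug: Bystander: mug, 80 mm across, 90 mm high, loose. Origin: centre of its underside. Not to be disturbed.
- flask: Bystander: glass bottle, 70 mm across, 230 mm high, loose. Origin: centre of its underside. Not to be disturbed.
- tumbler: Bystander: glass tumbler, 68 mm across, 120 mm high, loose. Origin: centre of its underside. Not to be disturbed.
- remote: Bystander: remote control, 45 x 170 x 20 mm, loose. Origin: centre of its underside. Not to be disturbed.
- case: Bystander: spectacle case, 60 x 155 x 36 mm, loose. Origin: centre of its underside. Not to be disturbed.
- binoculars: Bystander: binoculars standing on end, about 60 x 130 mm, 130 mm high, loose. Origin: centre of its underside. Not to be disturbed.
There are look-alikes about, which are no part of the job. What is shaped like the part that bears pack3_mid but purple is not meant.

How it is judged:
By the outcome, as a careful person would: the job done as asked, in the order asked, and still so for the second after the job is handed in, with the robot touching nothing.
Of pack0, pack1, pack2, pack3, pack4 only 3 to 5 are there at a start; the rules pass over those that are not, and their reading is None.
At some moment in a run one of pack0, pack1, pack2, pack3, pack4 may be knocked a few centimetres aside while the robot is not near it.
It also fails if it takes over 210 s, if anything falls off the work surface, if the arm or the gripper's body presses on something with over 40 N, if the wrist force passes 120 N, or if a joint passes its speed limit or range.

### The arm

A 6-joint arm with a two-finger parallel gripper is mounted at the origin on the work surface. World frame = base frame: x ahead of the robot, y to its left, z up, the work surface at z = 0. Lengths are in m, angles in rad, forces in N, time in s.
With the tool pointing down it reaches from about 0.35 to 0.775 m from the base axis. Payload 5.5 kg.
Tool frame: the origin (TCP) lies midway between the tips of the shut fingers; the grasp point (between the pads) lies 19 mm behind it; z points along the fingers, y is the direction in which the jaws open and shut (so a half turn about z gives the same grasp; the last joint's range is limited). The gripper opens to 85 mm and grips with 20 to 120 N. Pads are 22 mm wide; open, the fingers measure 114 mm over their backs; the gripper's body (76 mm by 85 mm) begins 54 mm behind the grasp point. The pads swing forward as they close: fully open they stand 13 mm farther back than shut.
Start: joints at [-1.373, 0.313, 0.046, 1.304, 0, 1.431], TCP at [0.191, -0.543, 0.231] pointing down, gripper open.
Joint ranges: [-2.76, 2.76], [-0.86, 1.69], [-1.03, 1.26], [-2.2, 2.34], [-1.47, 1.5], [-3.14, 3.14]. Speed limits (rad/s): [2.57, 2.57, 3.14, 3.14, 3.14, 3.14].

### API

Orientations are given as a unit quaternion [w, x, y, z].
In Python, from rig import env, optics gives the robot as it stands.
- The arm moves only by the shell command python3 -m crank 'ROWS' [FORCE]. ROWS is JSON, one flat list of numbers, 7 for each row, row after row: the closure, from 0 (fully open) to 1 (shut), then the shift along the tool's x, y, z in mm, then the turn, a rotation vector about the tool's x, y, z in rad. A call has 1 to 20 rows; each row shifts and turns the commanded pose from where the row before left it, along the tool's axes as they then stand; what a row does not reach is not made up. A row lasts 1/10 s, in which the tool goes at most 50 mm and 8.59 degrees, less where a joint would pass 70% of its speed; a pose out of reach is approached as far as the arm can. A call is refused whole if a number of a shift passes 50 or a number of a turn 0.15, either way. A call with a gripper value outside its range is refused whole. The fingers move at their own pace and stop on an object; FORCE is the grip in N (left out, the last holds). Time passes only in rows, so rows that do not move let the fingers close. It gives the time, the measured TCP pose, the force and the opening at its end, in the units of the state.
- env.get_obs(): the state, without advancing time (a new reading comes with each control period).
- optics.read_camera(name): name is "side" or "top" or "wrist"; returns a dict with "frame" (480x640x3 uint8, red, green, blue), "intrinsics" (3x3 intrinsics, pixels), "xyz" and "orientation" of the camera in the world. Camera axes: x right, y up, looking along -z (the intrinsics and any distortion apply to the point x, -y, -z); pixel columns grow to the right and rows downward; lengths in m; the calibration is good to about 2 mm. A picture is of the moment at which its call begins. There is no depth.
- env.finish_job(): hands the job in, once; it reports no verdict.
The state is a dict: "t": time; "joint_positions": joint angles; "joint_vel": joint speeds; "tau": joint torques, N m; "eef_pos": TCP position; "tcp_rot": TCP orientation; "force": force on the tool from outside, world axes, zero at the start; "torque": the same for the moment, N m; "width": opening from 0.0 (shut) to 1.0 (fully open).
Only numpy, scipy, OpenCV 4.12 (cv2) and the standard library are available. Lean on these libraries where they do the work, as an engineer would, in place of code of your own. Each camera call takes 0.05 s, during which the arm holds its last target. There are 200 camera calls.

## Working session

There is one attempt and no reset: what is moved stays moved. The work goes in short steps, Python scripts to look and compute and a shell command to move; the robot and the scene stay as the last step left them, time stands still between calls to the robot, and variables do not carry over. Pictures are saved under pics/ and viewed, about 12 in all and at most 16, crops included, and the job is handed in when it is done.

```bash
ls; mkdir -p pics; python3 - <<'E'
from rig import env, optics
import cv2
print(env.get_obs())
for n in ("top","side"):
    c=optics.read_camera(n)
    print(n,c["intrinsics"],c["xyz"],c["orientation"],[k for k in c])
    cv2.imwrite(f"pics/{n}0.png",c["frame"][...,::-1])
E
```

```text
pics
{'t': 0.0, 'joint_positions': array([-1.37261127e+00,  3.14009894e-01,  4.49571912e-02,  1.30361654e+00,
       -1.86908098e-05,  1.43120606e+00]), 'joint_vel': array([ 3.01198561e-04,  2.29892904e-03, -6.58842324e-04,  1.66900961e-03,
       -6.03440890e-05,  1.73725501e-04]), 'tau': array([ 1.59667916e-04, -4.80630863e+01,  2.98530650e+01,  1.97188620e-02,
       -2.35193093e-04, -5.77546501e-06]), 'eef_pos': array([ 0.19043417, -0.54198791,  0.23039458]), 'tcp_rot': array([-9.35784425e-04,  9.85771911e-01,  1.68085876e-01, -3.67733102e-05]), 'force': array([0.40084026, 0.05854188, 0.04251774]), 'torque': array([-0.02510242,  0.0293702 , -0.00700334]), 'width': 0.9974483805032308}
top [[522.06880889   0.         319.38107991]
 [  0.         522.06880889 240.66380238]
 [  0.           0.           1.        ]] [0.46101214 0.05330392 1.47099094] [-0.6989488  -0.02989977  0.02589852  0.71407691] ['frame', 'intrinsics', 'xyz', 'orientation']
side [[447.1470422    0.         317.66188063]
 [  0.         447.1470422  242.5365303 ]
 [  0.           0.           1.        ]] [ 0.11361595 -0.90790004  0.76114049] [ 0.84823199  0.48284499 -0.10217579 -0.19215442] ['frame', 'intrinsics', 'xyz', 'orientation']
```

View pics/top0.png

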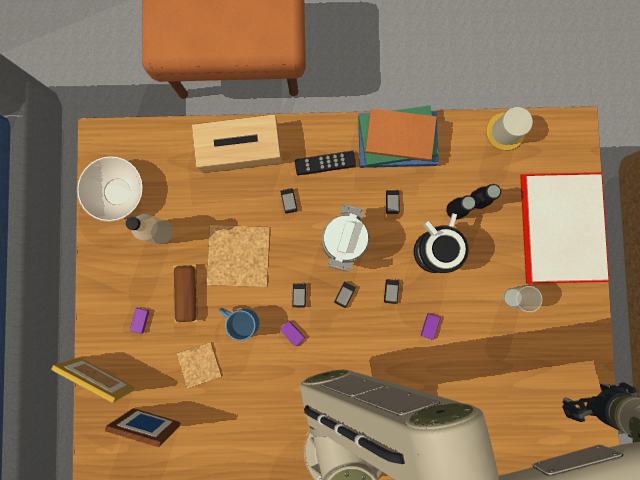

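View pics/side0.png

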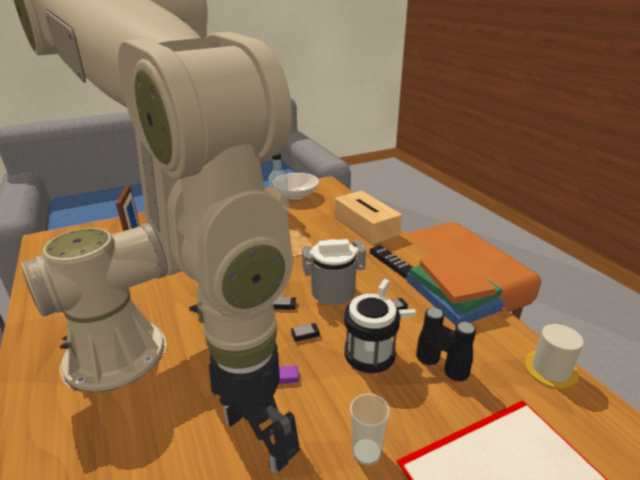

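Top view: five black packs at about (289,201), (393,202), (299,295), (345,294), (391,292). The tub is at (345,238), the lantern at (441,248) with its tab at ~(431,229) and mark at ~(452,220), and the mat at (239,256). The purple blocks are decoys.

```bash
cat > h.py <<'E'
import numpy as np, cv2
from scipy.spatial.transform import Rotation as R
from rig import env, optics
def q2R(q): return R.from_quat([q[1],q[2],q[3],q[0]]).as_matrix()
def unproj(c,uv,z):
    K=c["intrinsics"]; d=np.array([(uv[0]-K[0,2])/K[0,0],-(uv[1]-K[1,2])/K[1,1],-1])
    d=q2R(c["orientation"])@d; o=np.array(c["xyz"]); return o+d*(z-o[2])/d[2]
def proj(c,p):
    K=c["intrinsics"]; q=q2R(c["orientation"]).T@(np.array(p)-c["xyz"])
    return K[0,2]+K[0,0]*q[0]/-q[2], K[1,2]-K[1,1]*q[1]/-q[2]
def shot(n,name=None,box=None,s=1):
    c=optics.read_camera(n)
    if name:
        im=c["frame"][...,::-1]
        if box: im=im[box[1]:box[3],box[0]:box[2]]
        cv2.imwrite(f"pics/{name}.png",cv2.resize(im,None,fx=s,fy=s,interpolation=cv2.INTER_CUBIC))
    return c
def state():
    o=env.get_obs(); Rm=q2R(o["tcp_rot"])
    print("t",round(o["t"],2),"pos",np.round(o["eef_pos"]*1e3,1),"toolx yaw",round(np.arctan2(Rm[1,0],Rm[0,0]),4),"z",np.round(Rm[:,2],4),"F",np.round(o["force"],1),"T",np.round(o["torque"],2),"w",round(o["width"],3),"q",np.round(o["joint_positions"],2)); return o,Rm
E
python3 - <<'E'
from h import *
c=shot("top","top1",(270,180,500,320),3.4)
g=c["frame"].astype(int)
for u,v in [(289,201),(393,202),(299,295),(345,294),(391,292)]:
    p=c["frame"][v-16:v+17,u-16:u+17].astype(int)
    m=((p.max(2)-p.min(2)<45)&(p.max(2)<150)).astype(np.uint8)
    n,l,st,ce=cv2.connectedComponentsWithStats(m); k=1+np.argmax(st[1:,4])
    pts=np.argwhere(l==k)[:,::-1]+[u-16,v-16]
    W=np.array([unproj(c,q,0.018)[:2] for q in pts])
    r=cv2.minAreaRect((W*1000).astype(np.float32)); print((u,v),np.round(r[0],1),np.round(r[1],1),round(r[2],1))
E
```

```text
(289, 201) [691.2 144.4] [65.7 34.7] 10.3
(393, 202) [ 681.8 -146.9] [36.4 65.1] 88.7
(299, 295) [426.4 120. ] [33.3 60.7] 88.9
(345, 294) [425.1  -6.1] [35.8 63.1] 62.0
(391, 292) [ 431.8 -135.2] [36.9 64.3] 82.5
```

View pics/top1.png

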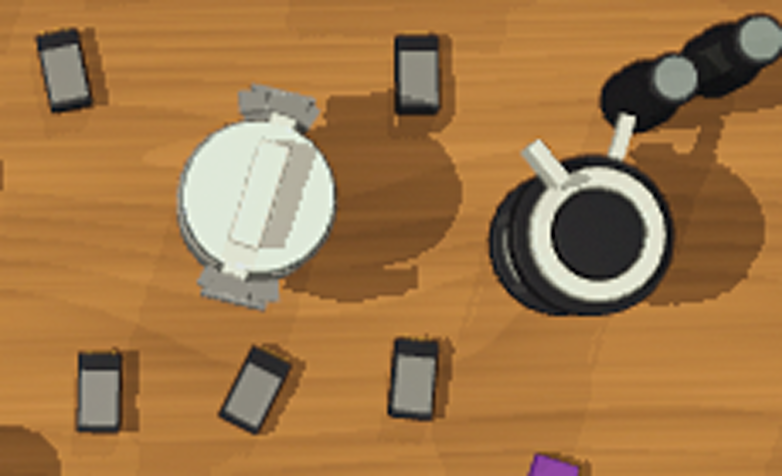

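The zoomed crop confirms five packs. The cap disc is centred at crop (258,197). The collar's centre is (598,233), with the tab to the upper left (525,148)-(560,185) and the mark at (627,115)-(617,160).

```bash
python3 - <<'E'
from h import *
c=shot("top")
f=lambda x,y:(270+(x+.5)/3.4-.5,180+(y+.5)/3.4-.5)
def P(n,x,y,z): p=unproj(c,f(x,y),z); print(n,np.round(p*1e3,1)); return p
d=P("disc",258,197,.135);b=P("bar",262,194,.161)
e1=P("barend1",277,140,.161);e2=P("barend2",246,246,.161)
print("bar yaw",np.degrees(np.arctan2(*(e1-e2)[[1,0]])))
h1=P("hook1",278,103,.141);h2=P("hook2",239,285,.141);print("hook yaw",np.degrees(np.arctan2(*(h1-h2)[[1,0]])),(h1+h2)/2)
a=P("axis",598,233,.140);a2=P("boss",598,234,.144)
t=P("tabouter",533,146,.162);m=P("markouter",627,117,.122)
for q in(t,m):
    v=(q-a)[:2]; print(np.linalg.norm(v),np.degrees(np.arctan2(v[1],v[0])))
P("binoc",676,78,.13)
print("mat",unproj(c,(239,256),.004))
w=shot("wrist"); print(w["intrinsics"],w["xyz"],w["orientation"]); state()
E
```

```text
disc [573.2  -7.5 135. ]
bar [573.2  -9.4 161. ]
barend1 [613.2 -21.5 161. ]
barend2 [534.9   3.4 161. ]
bar yaw -17.669922804214995
hook1 [643.6 -24.1 141. ]
hook2 [506.9   8.6 141. ]
hook yaw -13.478427614799806 [ 0.57524669 -0.00776166  0.141     ]
axis [ 540.2 -261.5  140. ]
boss [ 539.2 -260.6  144. ]
tabouter [ 604.4 -210.9  162. ]
markouter [ 629.5 -291.5  122. ]
0.08184195945100828 38.25814863055296
0.09423916066748401 -18.527680260987868
binoc [ 657.6 -327.9  130. ]
mat [0.53873387 0.28752792 0.004     ]
[[396.60829469   0.         318.91148018]
 [  0.         396.60829469 235.46856496]
 [  0.           0.           1.        ]] [ 0.25518331 -0.51958493  0.37232791] [ 0.80846286 -0.11023418  0.07834213 -0.57279905]
t 0.25 pos [ 190.5 -542.3  230.9] toolx yaw 0.3378 z [-2.e-04  8.e-04 -1.e+00] F [ 0.7 -0.2 -0. ] T [ 0.02 -0.04 -0.06] w 0.999 q [-1.37  0.31  0.05  1.3   0.    1.43]
```

```bash
cat >> h.py <<'E'
def goal(p,yaw=None):
    "print the shift (tool axes, mm) and turn about tool z (rad) to bring the TCP to p (mm, world), tool down at yaw (rad)"
    o,Rm=state(); print("shift tool mm",np.round(Rm.T@(np.array(p)-o["eef_pos"]*1e3),1))
    if yaw is not None:
        y=np.arctan2(Rm[1,0],Rm[0,0]); print("turn tz",round(-((yaw-y+np.pi)%(2*np.pi)-np.pi),4))
    print("tilt fix (tool rotvec)",np.round(np.cross([0,0,1],Rm.T@[0,0,-1]),4))
E
python3 -m crank '[0,0,0,-35,0,0,0, 0,0,0,-35,0,0,0, 0,34.7,-12.2,0,0,0,0, 0,34.7,-12.2,0,0,0,0, 0,34.7,-12.2,0,0,0,0, 0,34.7,-12.2,0,0,0,0, 0,34.7,-12.2,0,0,0,0, 0,34.7,-12.2,0,0,0,0, 0,34.7,-12.2,0,0,0,0, 0,34.7,-12.2,0,0,0,0, 0,34.7,-12.2,0,0,0,0, 0,34.7,-12.2,0,0,0,0, 0,34.7,-12.2,0,0,0,0, 0,34.7,-12.2,0,0,0,0, 0,34.7,-12.2,0,0,0,0, 0,34.7,-12.2,0,0,0,0]'
python3 -m crank '[0,0,0,0,0,0,-0.145, 0,0,0,0,0,0,-0.145, 0,0,0,0,0,0,-0.145, 0,0,0,0,0,0,-0.145, 0,0,0,0,0,0,-0.145, 0,0,0,0,0,0,-0.145, 0,0,0,0,0,0,-0.145, 0,0,0,0,0,0,-0.145, 0,0,0,0,0,0,-0.145, 0,0,0,0,0,0,-0.145, 0,0,0,0,0,0,-0.145, 0,0,0,0,0,0,-0.145]'
python3 -m crank '[0,0,0,0,0,0,-0.145, 0,0,0,0,0,0,-0.145, 0,0,0,0,0,0,-0.145, 0,0,0,0,0,0,-0.145, 0,0,0,0,0,0,-0.145, 0,0,0,0,0,0,-0.145, 0,0,0,0,0,0,-0.145, 0,0,0,0,0,0,-0.145, 0,0,0,0,0,0,-0.145, 0,0,0,0,0,0,-0.145, 0,0,0,0,0,0,-0.145, 0,0,0,0,0,0,-0.145, 0,0,0,0,0,0,0, 0,0,0,0,0,0,0]'
python3 - <<'E'
from h import *
goal([592,-220,300],np.radians(218.3))
c=shot("wrist","w1"); print(c["xyz"],np.round(q2R(c["orientation"])@[0,0,-1],3))
E
```

```text
t: 1.85
eef_pos: [0.5933, -0.2192, 0.3012]
tcp_rot: [0.0, 0.986, 0.168, -0.0]
force: [0.0, -0.1, -0.8]
width: 1.002
t: 3.05
eef_pos: [0.5922, -0.2204, 0.3011]
tcp_rot: [-0.0, 0.505, 0.863, -0.0]
force: [-0.3, 0.4, -1.5]
width: 1.0
t: 4.45
eef_pos: [0.5923, -0.2204, 0.3012]
tcp_rot: [-0.0, -0.33, 0.944, 0.0]
force: [1.0, -0.3, -0.4]
width: 1.001
t 4.45 pos [ 592.3 -220.4  301.2] toolx yaw -2.4688 z [-2.e-04 -0.e+00 -1.e+00] F [ 1.  -0.3 -0.4] T [-0.02  0.01 -0.04] w 1.001 q [-0.48  0.43  0.38  1.53 -0.   -1.16]
shift tool mm [-0.   0.5  1.2]
turn tz 0.0043
tilt fix (tool rotvec) [ 0.0001 -0.0002  0.    ]
[ 0.53961645 -0.26250412  0.44272937] [ 0.21   0.167 -0.963]
```

View pics/w1.png

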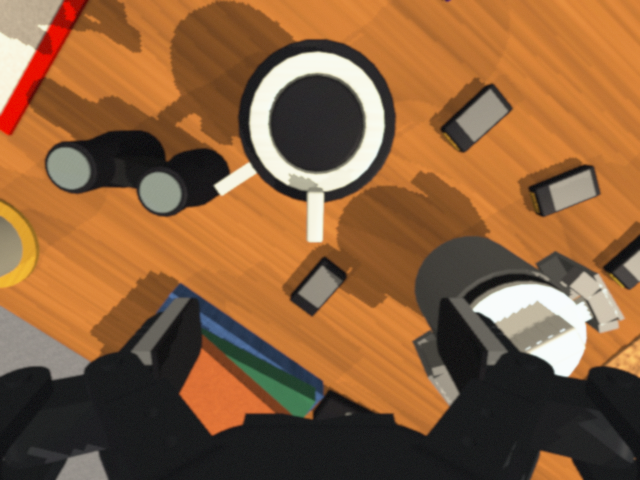

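Wrist view: ring centred at (317,120.5), tab from (316,192) to its outer end (316,242), and the mark from (254,168) to its outer end (218,191). Binoculars are at (160,192).

```bash
python3 - <<'E'
from h import *
c=shot("wrist")
g=c["frame"].astype(int)
# ring centre from the bright annulus component
m=(g.min(2)>170).astype(np.uint8)
n,l,st,ce=cv2.connectedComponentsWithStats(m)
for k in range(1,n):
    if st[k,4]>300: print(st[k],ce[k])
P=lambda u,v,z:unproj(c,(u,v),z)*1e3
for u,v,z in [(249,120,.14),(385,120,.14),(317,52,.14),(317,190,.14)]: print(P(u,v,z)[:2].round(1))
a=P(317,120.5,.14); b=P(317,124,.144); print("axis",a,b)
for n,(u,v,z) in dict(tab=(316,241,.162),tabmid=(315.5,215,.162),mark=(218,191,.122),markmid=(236,179.5,.122)).items():
    p=P(u,v,z); d=p-a; print(n,p.round(1),np.linalg.norm(d[:2]).round(1),np.degrees(np.arctan2(d[1],d[0])).round(2))
bb=P(160,192,.13);print("binoc",bb)
E
```

```text
[   0   32   35   80 1472] [11.53872283 64.04211957]
[ 250   52  134  139 6530] [317.3280245  116.82787136]
[215 163  41  32 523] [234.91969407 178.62523901]
[308 192  15  50 738] [314.97425474 216.56910569]
[ 572  274   50   57 1110] [598.35225225 300.61711712]
[ 473  284  119   92 4355] [543.56900115 320.66750861]
[ 569.  -304.9]
[ 506.9 -227. ]
[ 502.1 -294.5]
[ 578.3 -233.8]
axis [ 538.22531226 -265.71685955  140.        ] [ 540.15176775 -264.15685738  144.        ]
tab [ 605.6 -212.9  162. ] 85.6 38.09
tabmid [ 590.5 -225.4  162. ] 66.0 37.66
mark [ 631.6 -294.6  122. ] 97.7 -17.19
markmid [ 614.8 -288.6  122. ] 79.9 -16.61
binoc [ 658.68253749 -329.37177614  130.        ]
```

```bash

python3 -m crank '[0,1.5,-2.2,40,0,0,0.009, 0,0,0,40,0,0,0, 0,0,0,40,0,0,0, 0,0,0,30,0,0,0, 0,0,0,18,0,0,0, 0,0,0,0,0,0,0]' 20
python3 -m crank '[1,0,0,0,0,0,0, 1,0,0,0,0,0,0, 1,0,0,0,0,0,0, 1,0,0,0,0,0,0, 1,0,0,0,0,0,0, 1,0,0,0,0,0,0, 1,0,0,0,0,0,0, 1,0,0,0,0,0,0, 1,0,0,0,0,0,0, 1,0,0,0,0,0,0]'
python3 - <<'E'
from h import *
state()
c=shot("wrist")
g=c["frame"].astype(int)
m=(g.min(2)>170).astype(np.uint8)
n,l,st,ce=cv2.connectedComponentsWithStats(m)
for k in range(1,n):
    if st[k,4]>300: print(st[k],ce[k])
# rows for arc: 10 steps
import math
d=0.977
N=10
s=d/N; r=math.hypot(592.5-539.5,-223+264.5); print("r",r)
for r in (66,67.3): print("step chord tangential",r*math.sin(s),"radial",r*(1-math.cos(s)),s)
E
```

```text
t: 5.15
eef_pos: [0.5904, -0.222, 0.1299]
tcp_rot: [-0.002, -0.327, 0.945, 0.002]
force: [-0.2, 0.7, 0.2]
width: 1.001
t: 6.15
eef_pos: [0.5929, -0.2232, 0.1341]
tcp_rot: [0.0, -0.327, 0.945, -0.0]
force: [0.7, 0.9, 4.8]
width: 0.137
t 6.15 pos [ 592.9 -223.2  134.1] toolx yaw -2.4745 z [ 1.2e-03 -6.0e-04 -1.0e+00] F [0.7 0.9 4.8] T [ 0.08  0.16 -0.22] w 0.137 q [-0.49  0.47  0.03  1.14  0.   -1.15]
[  173     0   296   266 20658] [342.07963017 101.71788169]
[305 356  31  29 665] [318.30977444 372.95338346]
r 67.3145600891813
step chord tangential 6.437946571657929 radial 0.3147440901652754 0.0977
step chord tangential 6.564754610190585 radial 0.3209435949715611 0.0977
```

```bash

python3 -m crank '[1,0.08,-3.3,0,0,0,0.049, 1,0.08,-3.3,0,0,0,0.049, 1,0.08,-3.3,0,0,0,0.049, 1,0.08,-3.3,0,0,0,0.049, 1,0.08,-3.3,0,0,0,0.049, 1,0.08,-3.3,0,0,0,0.049, 1,0.08,-3.3,0,0,0,0.049, 1,0.08,-3.3,0,0,0,0.049, 1,0.08,-3.3,0,0,0,0.049, 1,0.08,-3.3,0,0,0,0.049]'
python3 -m crank '[1,0.08,-3.3,0,0,0,0.049, 1,0.08,-3.3,0,0,0,0.049, 1,0.08,-3.3,0,0,0,0.049, 1,0.08,-3.3,0,0,0,0.049, 1,0.08,-3.3,0,0,0,0.049, 1,0.08,-3.3,0,0,0,0.049, 1,0.08,-3.3,0,0,0,0.049, 1,0.08,-3.3,0,0,0,0.049, 1,0.08,-3.3,0,0,0,0.049, 1,0.08,-3.3,0,0,0,0.049, 1,0,0,0,0,0,0, 1,0,0,0,0,0,0]'
python3 - <<'E'
from h import *
state()
E
```

```text
t: 7.2
eef_pos: [0.606, -0.2528, 0.1341]
tcp_rot: [0.0, -0.088, 0.996, -0.0]
force: [-0.7, 1.2, 6.6]
width: 0.134
t: 8.4
eef_pos: [0.6036, -0.2853, 0.1341]
tcp_rot: [0.0, 0.156, 0.988, 0.0]
force: [-0.8, 1.9, 5.9]
width: 0.136
t 8.4 pos [ 603.6 -285.3  134.1] toolx yaw 2.8286 z [ 4.e-04  0.e+00 -1.e+00] F [-0.8  1.9  5.9] T [ 0.31  0.31 -0.21] w 0.136 q [-0.56  0.53  0.14  1.18  0.   -0.25]
```

```bash

python3 -m crank '[0.7,0,0,0,0,0,0, 0.7,0,0,0,0,0,0, 0.7,0,0,0,0,0,0, 0.7,0,0,0,0,0,0, 0.7,0,0,-10,0,0,0, 0.7,0,0,-35,0,0,0, 0.7,0,0,-40,0,0,0, 0.7,0,0,-40,0,0,0, 0,0,0,-40,0,0,0, 0,0,0,0,0,0,0]'
python3 - <<'E'
from h import *
state()
c=shot("wrist","w2")
E
```

```text
t: 9.4
eef_pos: [0.6055, -0.2866, 0.3063]
tcp_rot: [0.005, 0.156, 0.988, -0.002]
force: [1.4, -1.7, 0.7]
width: 0.625
t 9.4 pos [ 605.5 -286.6  306.3] toolx yaw 2.8289 z [ 0.0101 -0.0064 -0.9999] F [ 1.4 -1.7  0.7] T [-0. -0. -0.] w 0.625 q [-0.56  0.51  0.52  1.57 -0.   -0.25]
```

View pics/w2.png

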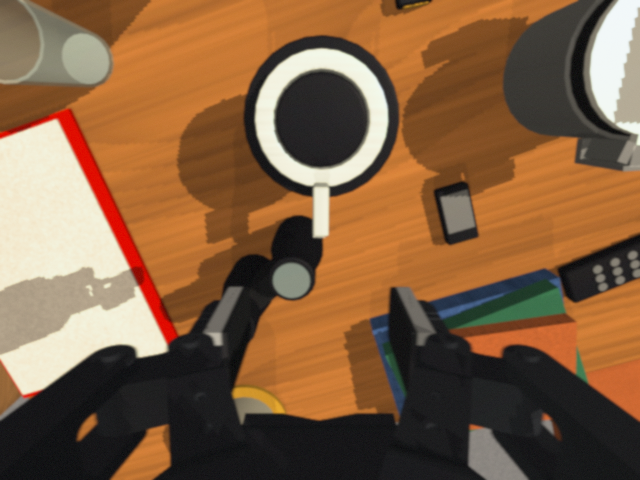

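The mark is now hidden directly under the tab (321,185–237), so they are in line. On to the tub.

```bash

python3 -m crank '[0,14.4,31.9,0,0,0,0, 0,14.4,31.9,0,0,0,0, 0,14.4,31.9,0,0,0,0, 0,14.4,31.9,0,0,0,0, 0,14.4,31.9,0,0,0,0, 0,14.4,31.9,0,0,0,0, 0,14.4,31.9,0,0,0,0, 0,14.4,31.9,0,0,0,-0.03, 0,0,0,0,0,0,0, 0,0,0,0,0,0,0]'
python3 - <<'E'
from h import *
state()
c=shot("wrist","w3"); np.save("w3.npy",c,allow_pickle=True)
E
```

```text
t: 10.45
eef_pos: [0.5721, -0.0065, 0.2976]
tcp_rot: [-0.001, 0.14, 0.99, -0.0]
force: [0.3, 0.0, 1.3]
width: 1.0
t 10.45 pos [572.1  -6.5 297.6] toolx yaw 2.8604 z [-1.2e-03 -3.0e-04 -1.0e+00] F [0.3 0.  1.3] T [-0.01 -0.02 -0.04] w 1.0 q [-0.15  0.3   0.19  1.46 -0.    0.13]
```

View pics/w3.png

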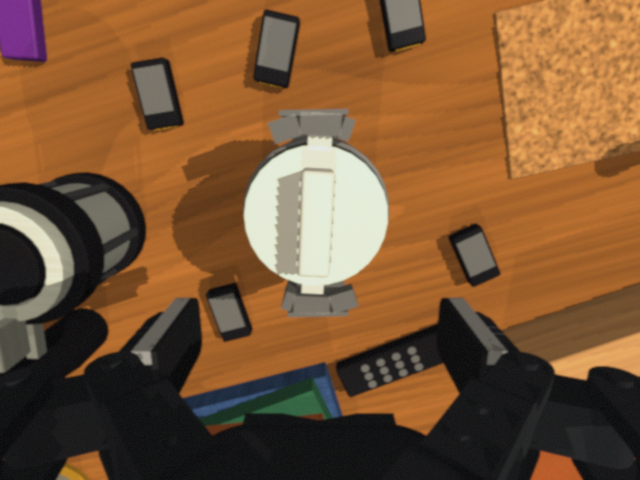

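The cap shows the bar top from (318.5,170) to (315,277), with the disc centred at (316.5,213.5).

```bash
python3 - <<'E'
from h import *
c=np.load("w3.npy",allow_pickle=True).item()
P=lambda u,v,z:unproj(c,(u,v),z)*1e3
g=c["frame"].astype(int); 
e1=P(318.5,170,.161);e2=P(315,277,.161);print("bar ends",e1,e2,(e1+e2)/2,np.linalg.norm(e1-e2),np.degrees(np.arctan2(*(e2-e1)[[1,0]])))
for u,v in [(245,214),(388,214),(316.5,141),(316.5,286)]: print(P(u,v,.135).round(1))
print("disc",P(316.5,213.5,.135))
print("hooks",h1:=P(313,111,.141),h2:=P(318,315,.141),(h1+h2)/2,np.degrees(np.arctan2(*(h2-h1)[[1,0]])))
E
```

```text
bar ends [536.3102529    3.80536663 161.        ] [612.10928598 -20.82801661 161.        ] [574.20976944  -8.51132499 161.        ] 79.70129852677415 -18.003271109296445
[555.9 -61.9 135. ]
[587.   45.8 135. ]
[517.9   7.5 135. ]
[629.9 -25.  135. ]
disc [571.09437481  -7.93019416 135.        ]
hooks [496.9062195   11.03987171 141.        ] [652.56749801 -30.25563264 141.        ] [574.73685875  -9.60788047 141.        ] -14.857794004250936
```

```bash

python3 -m crank '[0,-1.9,-1.5,40,0,0,0.027, 0,0,0,40,0,0,0, 0,0,0,40,0,0,0, 0,0,0,20,0,0,0, 0,0,0,10,0,0,0, 0,0,0,8,0,0,0, 0,0,0,0,0,0,0, 0,0,0,0,0,0,0]' 60
python3 -m crank '[1,0,0,0,0,0,0, 1,0,0,0,0,0,0, 1,0,0,0,0,0,0, 1,0,0,0,0,0,0, 1,0,0,0,0,0,0, 1,0,0,0,0,0,0, 1,0,0,0,0,0,0, 1,0,0,0,0,0,0, 1,0,0,0,0,0,0, 1,0,0,0,0,0,0]' 100
python3 - <<'E'
from h import *
goal([573.5,-8.5,139],2.833)
E
```

```text
t: 11.3
eef_pos: [0.5749, -0.0096, 0.1414]
tcp_rot: [0.001, 0.155, 0.988, -0.0]
force: [-0.4, -0.1, -0.2]
width: 1.0
t: 12.3
eef_pos: [0.5741, -0.0096, 0.141]
tcp_rot: [0.0, 0.154, 0.988, -0.0]
force: [-2.3, -1.6, 5.3]
width: 0.255
t 12.3 pos [574.1  -9.6 141. ] toolx yaw 2.8315 z [ 7.e-04 -1.e-03 -1.e+00] F [-2.3 -1.6  5.3] T [-0.41  0.42  0.02] w 0.255 q [-0.16  0.35 -0.12  1.09 -0.    0.15]
shift tool mm [0.9 0.8 2. ]
turn tz -0.0015
tilt fix (tool rotvec) [-0.0007  0.001   0.    ]
```

```bash

python3 -m crank '[1,0,0,1,0,0,0, 1,0,0,1,0,0,0, 1,0,0,1,0,0,0, 1,0,0,1,0,0,0, 1,0,0,1,0,0,0, 1,0,0,1,0,0,0, 1,0,0,1,0,0,0, 1,0,0,1,0,0,0, 1,0,0,1,0,0,0, 1,0,0,0,0,0,0, 1,0,0,0,0,0,0, 1,0,0,0,0,0,0]'
python3 - <<'E'
from h import *
state(); shot("side","s1",(270,200,430,330),4)
E
```

```text
t: 13.5
eef_pos: [0.5744, -0.0096, 0.1334]
tcp_rot: [0.001, 0.154, 0.988, -0.0]
force: [-4.3, -1.0, 13.1]
width: 0.258
t 13.5 pos [574.4  -9.6 133.4] toolx yaw 2.8316 z [ 0.002  -0.0013 -1.    ] F [-4.3 -1.  13.1] T [-0.27  1.02  0.01] w 0.258 q [-0.16  0.36 -0.14  1.08 -0.    0.15]
```

```bash

python3 -m crank '[1,0.4,0,1,0,0,0, 1,0,0,0.7,0,0,0, 1,0,0,0,0,0,0, 1,0,0,0,0,0,0]'
python3 -m crank '[1,0,0,0,0,0,-0.05, 1,0,0,0,0,0,-0.05, 1,0,0,0,0,0,-0.05, 1,0,0,0,0,0,-0.05, 1,0,0,0,0,0,0]'
python3 - <<'E'
from h import *
state()
E
```

```text
t: 13.95
eef_pos: [0.5743, -0.0096, 0.1321]
tcp_rot: [0.002, 0.154, 0.988, -0.001]
force: [-4.2, -2.0, 14.8]
width: 0.255
t: 14.45
eef_pos: [0.5744, -0.0096, 0.1321]
tcp_rot: [0.001, 0.054, 0.999, -0.001]
force: [-4.1, -1.1, 14.2]
width: 0.255
t 14.45 pos [574.4  -9.6 132.1] toolx yaw 3.0326 z [ 0.0029 -0.0014 -1.    ] F [-4.1 -1.1 14.2] T [-0.23  1.01  0.  ] w 0.255 q [-0.16  0.36 -0.14  1.07 -0.   -0.05]
```

```bash

python3 -m crank '[1,0,0,0,0,0,-0.06, 1,0,0,0,0,0,-0.06, 1,0,0,0,0,0,-0.06, 1,0,0,0,0,0,-0.06, 1,0,0,0,0,0,-0.06, 1,0,0,0,0,0,-0.06, 1,0,0,0,0,0,-0.06, 1,0,0,0,0,0,-0.06, 1,0,0,0,0,0,-0.06, 1,0,0,0,0,0,-0.06, 1,0,0,0,0,0,-0.06, 1,0,0,0,0,0,-0.04, 1,0,0,0,0,0,0, 1,0,0,0,0,0,0]'
python3 - <<'E'
from h import *
state()
shot("top","t2",(300,190,400,290),5)
E
```

```text
t: 15.85
eef_pos: [0.5743, -0.0095, 0.1321]
tcp_rot: [0.001, -0.291, 0.957, -0.001]
force: [-4.4, -1.6, 14.2]
width: 0.254
t 15.85 pos [574.3  -9.5 132.1] toolx yaw -2.5516 z [ 0.0028 -0.0012 -1.    ] F [-4.4 -1.6 14.2] T [-0.19  1.17 -0.02] w 0.254 q [-0.16  0.36 -0.14  1.07 -0.   -0.75]
```

```bash

python3 -m crank '[1,0,0,-3,0,0,0, 1,0,0,-3,0,0,0, 1,0,0,-3,0,0,0, 1,0,0,-3,0,0,0, 1,0,0,-3,0,0,0, 1,0,0,-5,0,0,0, 1,0,0,-15,0,0,0, 1,0,0,-30,0,0,0, 1,0,0,-30,0,0,0, 1,0,0,-30,0,0,0, 1,0,0,0,0,0,0, 1,0,0,0,0,0,0]'
python3 - <<'E'
from h import *
state()
shot("side","s2",(200,100,480,310),2.8)
E
```

```text
t: 17.1
eef_pos: [0.5739, -0.0089, 0.2545]
tcp_rot: [0.0, -0.291, 0.957, -0.0]
force: [0.2, -0.2, -1.8]
width: 0.252
t 17.1 pos [573.9  -8.9 254.5] toolx yaw -2.5512 z [ 7.e-04  2.e-04 -1.e+00] F [ 0.2 -0.2 -1.8] T [-0.02  0.02 -0.03] w 0.252 q [-0.16  0.31  0.09  1.36  0.   -0.75]
```

View pics/s2.png

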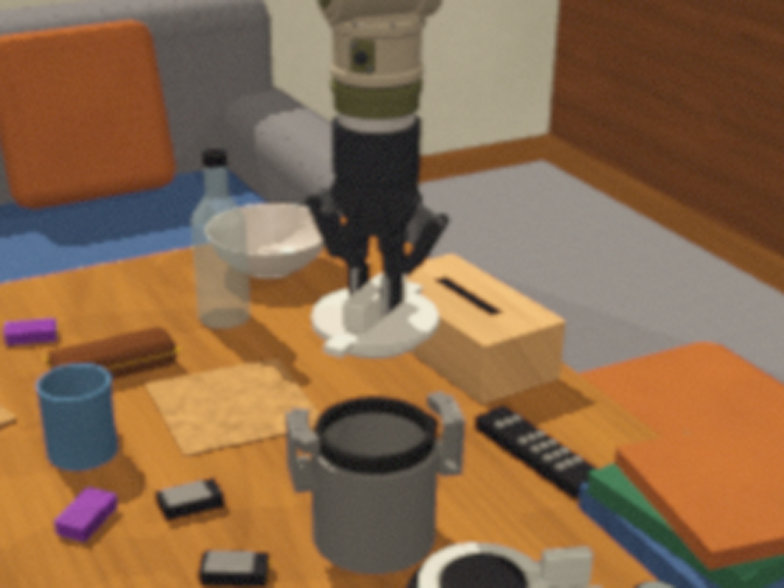

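The cap is off cleanly. Now set it on the mat.

```bash

python3 -m crank '[1,-17.4,32.5,0,0,0,0, 1,-17.4,32.5,0,0,0,0, 1,-17.4,32.5,0,0,0,0, 1,-17.4,32.5,0,0,0,0, 1,-17.4,32.5,0,0,0,0, 1,-17.4,32.5,0,0,0,0, 1,-17.4,32.5,0,0,0,0, 1,-17.4,32.5,0,0,0,0, 1,0,0,40,0,0,0, 1,0,0,40,0,0,0, 1,0,0,40,0,0,0, 1,0,0,40,0,0,0, 1,0,0,35,0,0,0, 1,0,0,10,0,0,0, 1,0,0,5,0,0,0, 1,0,0,4,0,0,0, 1,0,0,0,0,0,0, 1,0,0,0,0,0,0]'
python3 - <<'E'
from h import *
state()
E
```

```text
t: 18.95
eef_pos: [0.5458, 0.2848, 0.0422]
tcp_rot: [0.001, -0.291, 0.957, 0.0]
force: [-0.4, 0.1, -1.2]
width: 0.256
t 18.95 pos [545.8 284.8  42.2] toolx yaw -2.5514 z [ 2.7e-03  9.0e-04 -1.0e+00] F [-0.4  0.1 -1.2] T [-0.04  0.01 -0.01] w 0.256 q [ 0.35  0.5  -0.15  0.92 -0.   -0.24]
```

```bash

python3 -m crank '[1,0,0,2,0,0,0, 1,0,0,2,0,0,0, 1,0,0,2,0,0,0, 1,0,0,1,0,0,0, 1,0,0,0,0,0,0, 1,0,0,0,0,0,0]'
python3 -m crank '[1,0,0,1,0,0,0, 1,0,0,0,0,0,0, 1,0,0,0,0,0,0]'
```

```text
t: 19.55
eef_pos: [0.5447, 0.2844, 0.0341]
tcp_rot: [0.0, -0.291, 0.957, -0.0]
force: [-1.9, -2.3, 3.9]
width: 0.259
t: 19.85
eef_pos: [0.5446, 0.2844, 0.034]
tcp_rot: [0.0, -0.291, 0.957, -0.0]
force: [-4.2, -2.2, 10.9]
width: 0.254
```

```bash

python3 -m crank '[1,0,0,-1,0,0,0, 0.3,0,0,0,0,0,0, 0,0,0,0,0,0,0, 0,0,0,0,0,0,0, 0,0,0,0,0,0,0, 0,0,0,0,0,0,0, 0,0,0,-10,0,0,0, 0,0,0,-30,0,0,0, 0,0,0,-40,0,0,0, 0,0,0,-40,0,0,0, 0,0,0,-40,0,0,0, 0,0,0,-10,0,0,0]' 40
python3 -m crank '[0,23.8,-8.8,0,0,0,0, 0,23.8,-8.8,0,0,0,0, 0,23.8,-8.8,0,0,0,0, 0,23.8,-8.8,0,0,0,0, 0,23.8,-8.8,0,0,0,0, 0,23.8,-8.8,0,0,0,0, 0,23.8,-8.8,0,0,0,0, 0,23.8,-8.8,0,0,0,0, 0,0,0,0,0,0,0.122, 0,0,0,0,0,0,0.122, 0,0,0,0,0,0,0.122, 0,0,0,0,0,0,0.122, 0,0,0,0,0,0,0.122, 0,0,0,0,0,0,0]'
cat >> h.py <<'E'
def pack(x,y,name=None):
    "refine a pack lying near (x,y) mm from the wrist camera; print where to go"
    c=shot("wrist",name); u,v=[int(round(t)) for t in proj(c,[x/1e3,y/1e3,.012])]
    x0,y0=max(u-75,0),max(v-75,0); p=c["frame"][y0:v+75,x0:u+75].astype(int)
    m=((p.max(2)-p.min(2)<45)&(p.max(2)<170)).astype(np.uint8)
    n,l,st,ce=cv2.connectedComponentsWithStats(cv2.morphologyEx(m,cv2.MORPH_OPEN,np.ones((3,3))))
    for k in range(1,n):
        if st[k,4]<600: continue
        pts=np.argwhere(l==k)[:,::-1]+[x0,y0]
        W=np.array([unproj(c,q,0.016)[:2] for q in pts])*1e3
        (cx,cy),(w,h),a=cv2.minAreaRect(W.astype(np.float32))
        if h>w: a-=90
        print("blob px",pts.mean(0).round(),"centre",round(cx,1),round(cy,1),"size",round(w,1),round(h,1),"long yaw",round(a,1)); 
        yaw=np.radians(((a+90)%180)-90)+np.pi; goal([cx,cy,4],yaw)
E
python3 - <<'E'
from h import *
pack(426,120,"w4")
E
```

```text
t: 21.05
eef_pos: [0.5469, 0.2853, 0.21]
tcp_rot: [0.005, -0.291, 0.957, 0.0]
force: [0.3, 0.6, 0.1]
width: 0.998
t: 22.45
eef_pos: [0.4253, 0.1199, 0.2036]
tcp_rot: [-0.0, 0.01, 1.0, -0.0]
force: [-0.4, 0.6, -0.5]
width: 1.0
blob px [317. 207.] centre 425.6 118.7 size 34.6 65.1 long yaw -2.6
t 22.5 pos [425.4 119.9 203.6] toolx yaw 3.1243 z [-1.e-04 -1.e-04 -1.e+00] F [ 0.1 -0.4  0.2] T [-0.01 -0.01 -0.07] w 0.998 q [ 0.09  0.07 -0.33  1.18 -0.    0.11]
shift tool mm [ -0.3  -1.2 199.6]
turn tz 0.0284
tilt fix (tool rotvec) [-0.0001 -0.0001  0.    ]
```

View pics/w4.png

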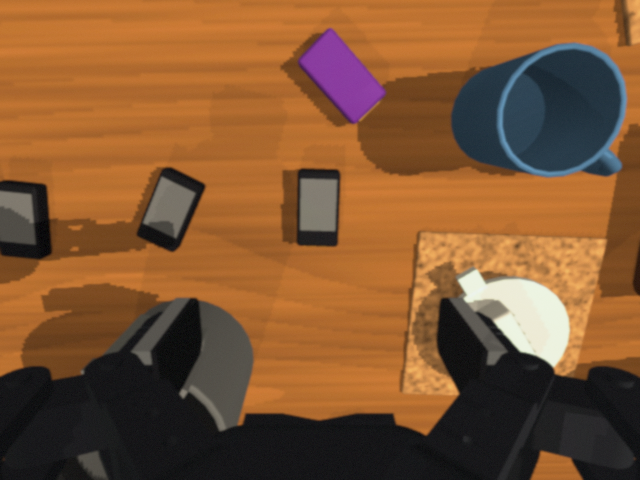

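The cap sits on the mat with an ear at (472,283), and pack C is at (318,207) with the tub at the lower left. Grasping C.

```bash

python3 -m crank '[0,-0.3,-1.2,40,0,0,0.01, 0,0,0,40,0,0,0, 0,0,0,40,0,0,0, 0,0,0,40,0,0,0, 0,0,0,25,0,0,0, 0,0,0,10,0,0,0, 0,0,0,4,0,0,0, 0,0,0,0,0,0,0]' 40
python3 -m crank '[1,0,0,0,0,0,0, 1,0,0,0,0,0,0, 1,0,0,0,0,0,0, 1,0,0,0,0,0,0, 1,0,0,0,0,0,0, 1,0,0,0,0,0,0, 1,0,0,0,0,0,0, 1,0,0,0,0,0,0]'
python3 -m crank '[1,0,0,-20,0,0,0, 1,0,0,-40,0,0,0, 1,0,0,-40,0,0,0, 1,0,0,-40,0,0,0, 1,0,0,-40,0,0,0, 1,0,0,-40,0,0,0, 1,0,0,0,0,0,0]'
python3 - <<'E'
from h import *
goal([574,-3,218],np.pi)
E
```

```text
t: 23.3
eef_pos: [0.4264, 0.1188, 0.005]
tcp_rot: [0.0, 0.014, 1.0, -0.0]
force: [-0.1, 0.0, 0.2]
width: 1.001
t: 24.1
eef_pos: [0.4266, 0.1188, 0.0056]
tcp_rot: [0.001, 0.015, 1.0, 0.0]
force: [-0.6, -1.0, 6.2]
width: 0.41
t: 24.8
eef_pos: [0.4289, 0.1191, 0.2302]
tcp_rot: [0.005, 0.015, 1.0, 0.0]
force: [1.1, -0.2, -1.9]
width: 0.408
t 24.8 pos [428.9 119.1 230.2] toolx yaw 3.112 z [ 1.010e-02  8.000e-04 -9.999e-01] F [ 1.1 -0.2 -1.9] T [0.02 0.   0.01] w 0.408 q [ 0.09  0.05 -0.28  1.23 -0.    0.12]
shift tool mm [-148.5 -117.7   13.6]
turn tz -0.0296
tilt fix (tool rotvec) [ 0.0011  0.01   -0.    ]
```

```bash

python3 -m crank '[1,-29.5,-23.7,0,0,0,0, 1,-29.5,-23.7,0,0,0,0, 1,-29.5,-23.7,0,0,0,0, 1,-29.5,-23.7,0,0,0,0, 1,-29.5,-23.7,0,0,0,0, 1,0,0,0,0,0,0, 1,0,0,0,0,0,0, 1,0,0,0,0,0,0]'
python3 - <<'E'
from h import *
goal([574,-4,64],np.pi)
shot("side","s3",(200,100,480,310),2.8)
E
```

```text
t: 25.6
eef_pos: [0.5686, -0.0035, 0.2239]
tcp_rot: [-0.001, 0.015, 1.0, 0.0]
force: [-0.2, 1.0, -1.7]
width: 0.41
t 25.6 pos [568.6  -3.5 223.9] toolx yaw 3.1122 z [-1.9e-03  4.0e-04 -1.0e+00] F [-0.2  1.  -1.7] T [-0.02 -0.   -0.01] w 0.41 q [-0.15  0.3   0.02  1.28  0.   -0.12]
shift tool mm [ -5.7  -0.4 159.9]
turn tz -0.0294
tilt fix (tool rotvec) [ 0.0004 -0.0019  0.    ]
```

View pics/s3.png

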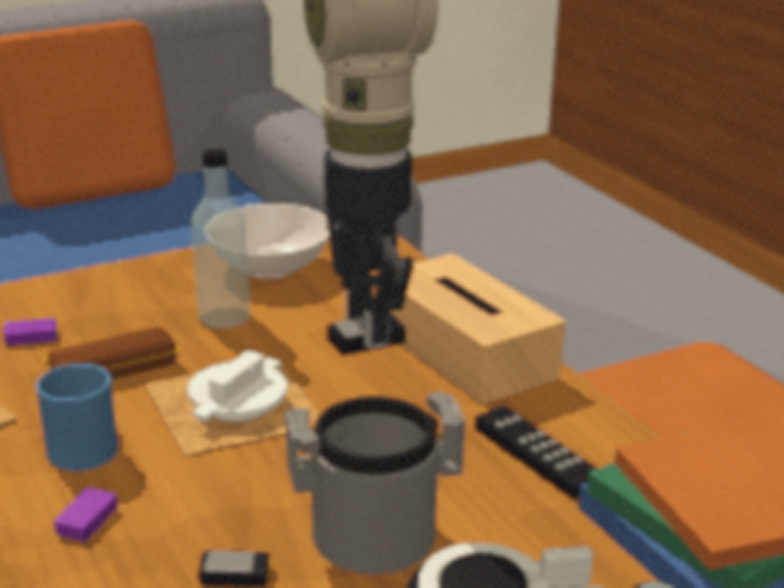

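Pack C is held flat and the cap is on the mat. Lowering C into the tub.

```bash

python3 -m crank '[1,-5.7,-0.4,10,0,0,0, 1,0,0,30,0,0,0, 1,0,0,30,0,0,0, 1,0,0,30,0,0,0, 1,0,0,25,0,0,0, 1,0,0,20,0,0,0, 1,0,0,13,0,0,0, 1,0,0,0,0,0,0, 1,0,0,0,0,0,0]'
python3 -m crank '[0.45,0,0,0,0,0,0, 0.45,0,0,0,0,0,0, 0.45,0,0,0,0,0,0, 0.45,0,0,0,0,0,0, 0.45,0,0,-20,0,0,0, 0.45,0,0,-35,0,0,0, 0.45,0,0,-40,0,0,0, 0,0,0,-45,0,0,0, 0,0,0,0,0,0,0]'
python3 - <<'E'
from h import *
goal([425,-6,204],np.pi-np.radians(28))
E
```

```text
t: 26.55
eef_pos: [0.5792, -0.0061, 0.0703]
tcp_rot: [0.005, 0.015, 1.0, -0.002]
force: [-0.2, -7.5, 15.1]
width: 0.408
t: 27.45
eef_pos: [0.579, -0.0045, 0.2135]
tcp_rot: [0.006, 0.014, 1.0, -0.001]
force: [0.6, -0.2, 0.2]
width: 0.868
t 27.45 pos [579.   -4.5 213.5] toolx yaw 3.1128 z [ 0.0121 -0.0019 -0.9999] F [ 0.6 -0.2  0.2] T [-0.06  0.01 -0.02] w 0.868 q [-0.15  0.32  0.01  1.25 -0.   -0.12]
shift tool mm [154.   -5.9   7.7]
turn tz 0.4599
tilt fix (tool rotvec) [-0.0015  0.0122  0.    ]
```

```bash

python3 -m crank '[0,25.5,-1,0,0,0,0, 0,25.5,-1,0,0,0,0, 0,25.5,-1,0,0,0,0, 0,25.5,-1,0,0,0,0, 0,25.5,-1,0,0,0,0, 0,25.5,-1,10,0,0,0, 0,0,0,0,0,0,0.115, 0,0,0,0,0,0,0.115, 0,0,0,0,0,0,0.115, 0,0,0,0,0,0,0.115, 0,0,0,0,0,0,0, 0,0,0,0,0,0,0]'
python3 - <<'E'
from h import *
pack(425,-6)
E
```

```text
t: 28.65
eef_pos: [0.4222, -0.0058, 0.1963]
tcp_rot: [0.0, 0.241, 0.971, -0.0]
force: [0.3, 0.4, -0.8]
width: 1.001
blob px [317. 212.] centre 425.0 -8.0 size 34.3 65.7 long yaw -28.7
t 28.7 pos [422.2  -5.8 196.4] toolx yaw 2.6547 z [ 1.e-04 -1.e-04 -1.e+00] F [-1.1 -0.6  0. ] T [ 0.07  0.03 -0.01] w 0.998 q [-0.2   0.03 -0.38  1.16 -0.    0.28]
shift tool mm [ -3.4  -0.6 192.4]
turn tz 0.0143
tilt fix (tool rotvec) [-0.      0.0002  0.    ]
```

```bash

python3 -m crank '[0,-3.4,-0.6,40,0,0,0.012, 0,0,0,40,0,0,0, 0,0,0,40,0,0,0, 0,0,0,35,0,0,0, 0,0,0,22,0,0,0, 0,0,0,10,0,0,0, 0,0,0,4,0,0,0, 0,0,0,0,0,0,0]' 40
python3 -m crank '[1,0,0,0,0,0,0, 1,0,0,0,0,0,0, 1,0,0,0,0,0,0, 1,0,0,0,0,0,0, 1,0,0,0,0,0,0, 1,0,0,0,0,0,0, 1,0,0,0,0,0,0, 1,0,0,0,0,0,0]'
python3 -m crank '[1,0,0,-20,0,0,0, 1,0,0,-40,0,0,0, 1,0,0,-40,0,0,0, 1,0,0,-40,0,0,0, 1,0,0,-40,0,0,0, 1,0,0,-40,0,0,0, 1,0,0,0,0,0,0, 1,0,0,0,0,0,-0.13, 1,0,0,0,0,0,-0.13, 1,0,0,0,0,0,-0.13, 1,0,0,0,0,0,0, 1,0,0,0,0,0,0]'
python3 - <<'E'
from h import *
goal([574,-14,225],np.pi)
E
```

```text
t: 29.5
eef_pos: [0.4255, -0.0083, 0.0059]
tcp_rot: [0.0, 0.248, 0.969, -0.0]
force: [0.3, -0.2, -0.2]
width: 1.003
t: 30.3
eef_pos: [0.4257, -0.0084, 0.0064]
tcp_rot: [0.001, 0.248, 0.969, -0.0]
force: [-0.9, -0.4, 5.3]
width: 0.407
t: 31.5
eef_pos: [0.4247, -0.0081, 0.225]
tcp_rot: [-0.0, 0.057, 0.998, 0.0]
force: [0.9, 0.2, -1.0]
width: 0.409
t 31.5 pos [424.7  -8.1 225. ] toolx yaw 3.0267 z [-9.e-04  1.e-04 -1.e+00] F [ 0.9  0.2 -1. ] T [-0.01  0.04 -0.01] w 0.409 q [-0.21  0.03 -0.32  1.23 -0.   -0.09]
shift tool mm [-1.49e+02  1.13e+01 -1.00e-01]
turn tz -0.1149
tilt fix (tool rotvec) [-0.     -0.0009  0.    ]
```

```bash

python3 -m crank '[1,-24.8,1.9,0,0,0,0, 1,-24.8,1.9,0,0,0,0, 1,-24.8,1.9,0,0,0,0, 1,-24.8,1.9,0,0,0,0, 1,-24.8,1.9,0,0,0,0, 1,-24.8,1.9,0,0,0,0, 1,0,0,0,0,0,-0.1, 1,0,0,0,0,0,0, 1,0,0,0,0,0,0, 1,0,0,0,0,0,0]'
python3 - <<'E'
from h import *
goal([574,-12,78],np.pi)
shot("wrist","w5")
E
```

```text
t: 32.5
eef_pos: [0.5737, -0.0134, 0.2256]
tcp_rot: [-0.0, 0.007, 1.0, 0.0]
force: [0.4, 0.5, -1.2]
width: 0.405
t 32.5 pos [573.7 -13.4 225.6] toolx yaw 3.1275 z [-4.e-04  0.e+00 -1.e+00] F [ 0.4  0.5 -1.2] T [-0.    0.02 -0.01] w 0.405 q [-0.16  0.31  0.03  1.29 -0.   -0.15]
shift tool mm [ -0.4   1.4 147.6]
turn tz -0.0141
tilt fix (tool rotvec) [-0.     -0.0004  0.    ]
```

View pics/w5.png

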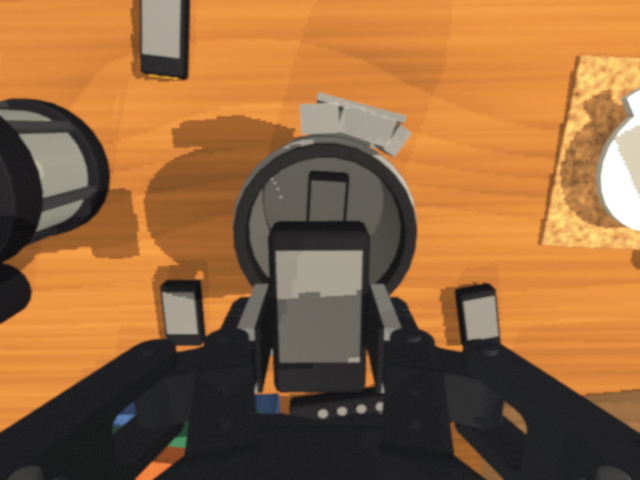

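Pack C is on the tub floor at (327,195), and D is held above the mouth. Release D.

```bash

python3 -m crank '[1,-0.4,0,20,0,0,0, 1,0,0,30,0,0,0, 1,0,0,30,0,0,0, 1,0,0,30,0,0,0, 1,0,0,20,0,0,0, 1,0,0,12,0,0,0, 1,0,0,5,0,0,0, 1,0,0,0,0,0,0, 1,0,0,0,0,0,0]'
python3 -m crank '[0.45,0,0,0,0,0,0, 0.45,0,0,0,0,0,0, 0.45,0,0,0,0,0,0, 0.45,0,0,0,0,0,0, 0.45,0,0,-20,0,0,0, 0.45,0,0,-35,0,0,0, 0.45,0,0,-40,0,0,0, 0,0,0,-45,0,0,0, 0,0,0,0,0,0,0, 0,0,0,0,0,0,0]'
python3 - <<'E'
from h import *
goal([432,-135,204],np.pi-np.radians(7.5))
E
```

```text
t: 33.45
eef_pos: [0.5763, -0.0133, 0.0809]
tcp_rot: [0.002, 0.006, 1.0, 0.0]
force: [-0.4, 1.9, 4.6]
width: 0.407
t: 34.45
eef_pos: [0.5761, -0.0137, 0.2214]
tcp_rot: [0.003, 0.006, 1.0, -0.0]
force: [0.2, -0.2, 0.4]
width: 0.995
t 34.45 pos [576.1 -13.7 221.4] toolx yaw 3.1294 z [ 0.0058 -0.001  -1.    ] F [ 0.2 -0.2  0.4] T [-0.02  0.03 -0.01] w 0.995 q [-0.16  0.31  0.02  1.27 -0.   -0.15]
shift tool mm [ 142.7 -123.    16.7]
turn tz 0.1188
tilt fix (tool rotvec) [-0.0009  0.0058  0.    ]
```

```bash

python3 -m crank '[0,23.5,-20.5,0,0,0,0, 0,23.5,-20.5,0,0,0,0, 0,23.5,-20.5,0,0,0,0, 0,23.5,-20.5,0,0,0,0, 0,23.5,-20.5,0,0,0,0, 0,23.5,-20.5,15,0,0,0, 0,0,0,0,0,0,0.119, 0,0,0,0,0,0,0, 0,0,0,0,0,0,0]'
python3 - <<'E'
from h import *
pack(432,-135)
E
```

```text
t: 35.35
eef_pos: [0.4321, -0.1347, 0.2032]
tcp_rot: [-0.0, 0.064, 0.998, 0.0]
force: [0.2, -1.2, 0.6]
width: 1.003
blob px [314. 206.] centre 431.4 -138.4 size 34.3 64.6 long yaw -7.7
t 35.4 pos [ 432.4 -134.6  203.4] toolx yaw 3.0133 z [-1.e-04  1.e-04 -1.e+00] F [-0.2 -0.2  0.8] T [-0.03  0.01  0.01] w 1.0 q [-0.48  0.09 -0.3   1.18  0.   -0.35]
shift tool mm [  0.5  -3.9 199.4]
turn tz 0.0064
tilt fix (tool rotvec) [ 0.0001 -0.0001  0.    ]
```

```bash

python3 -m crank '[0,0.5,-3.5,40,0,0,0.006, 0,0,0,40,0,0,0, 0,0,0,40,0,0,0, 0,0,0,40,0,0,0, 0,0,0,24,0,0,0, 0,0,0,10,0,0,0, 0,0,0,4,0,0,0, 0,0,0,0,0,0,0]' 40
python3 -m crank '[1,0,0,0,0,0,0, 1,0,0,0,0,0,0, 1,0,0,0,0,0,0, 1,0,0,0,0,0,0, 1,0,0,0,0,0,0, 1,0,0,0,0,0,0, 1,0,0,0,0,0,0, 1,0,0,0,0,0,0]'
python3 -m crank '[1,0,0,-20,0,0,0, 1,0,0,-40,0,0,0, 1,0,0,-40,0,0,0, 1,0,0,-40,0,0,0, 1,0,0,-40,0,0,0, 1,0,0,-40,0,0,0, 1,0,0,0,0,0,-0.119, 1,0,0,0,0,0,0, 1,0,0,0,0,0,0]'
python3 - <<'E'
from h import *
goal([574,-9,225],np.pi)
E
```

```text
t: 36.2
eef_pos: [0.432, -0.1383, 0.006]
tcp_rot: [0.0, 0.068, 0.998, -0.0]
force: [-0.7, -0.1, 0.1]
width: 1.005
t: 37.0
eef_pos: [0.4319, -0.1386, 0.0066]
tcp_rot: [0.001, 0.068, 0.998, -0.0]
force: [-1.1, 0.7, 5.9]
width: 0.409
t: 37.9
eef_pos: [0.4306, -0.138, 0.225]
tcp_rot: [-0.0, 0.01, 1.0, 0.0]
force: [-0.7, 0.1, -2.3]
width: 0.412
t 37.9 pos [ 430.6 -138.   225. ] toolx yaw 3.1212 z [-1.e-03  4.e-04 -1.e+00] F [-0.7  0.1 -2.3] T [ 0.    0.04 -0.02] w 0.412 q [-0.49  0.08 -0.26  1.23 -0.   -0.47]
shift tool mm [-140.7  131.9   -0. ]
turn tz -0.0204
tilt fix (tool rotvec) [ 0.0004 -0.001   0.    ]
```

```bash

python3 -m crank '[1,-23.5,22.5,0,0,0,0, 1,-23.5,22.5,0,0,0,0, 1,-23.5,22.5,0,0,0,0, 1,-23.5,22.5,0,0,0,0, 1,-23.5,22.5,0,0,0,0, 1,-23.5,22.5,0,0,0,-0.02, 1,0,0,0,0,0,0, 1,0,0,0,0,0,0, 1,0,0,0,0,0,0]'
python3 - <<'E'
from h import *
goal([573.5,-4,84],np.pi)
E
python3 -m crank '[1,0,0,20,0,0,0, 1,0,0,30,0,0,0, 1,0,0,30,0,0,0, 1,0,0,30,0,0,0, 1,0,0,20,0,0,0, 1,0,0,8,0,0,0, 1,0,0,0,0,0,0, 1,0,0,0,0,0,0]'
python3 -m crank '[0.45,0,0,0,0,0,0, 0.45,0,0,0,0,0,0, 0.45,0,0,0,0,0,0, 0.45,0,0,0,0,0,0, 0.45,0,0,-20,0,0,0, 0.45,0,0,-35,0,0,0, 0.45,0,0,-40,0,0,0, 0,0,0,-45,0,0,0, 0,0,0,0,0,0,0, 0,0,0,0,0,0,0]'
python3 - <<'E'
from h import *
goal([682,-147,204],np.pi-np.radians(1.3)); shot("wrist","w6")
E
```

```text
t: 38.8
eef_pos: [0.5734, -0.0061, 0.2245]
tcp_rot: [-0.001, -0.0, 1.0, 0.0]
force: [-0.6, -0.1, -1.1]
width: 0.408
t 38.8 pos [573.4  -6.1 224.5] toolx yaw -3.1408 z [-0.0026  0.     -1.    ] F [-0.6 -0.1 -1.1] T [ 0.03  0.   -0.02] w 0.408 q [-0.15  0.31  0.03  1.29 -0.   -0.15]
shift tool mm [ -0.5   2.1 140.5]
turn tz 0.0008
tilt fix (tool rotvec) [ 0.     -0.0026  0.    ]
t: 39.6
eef_pos: [0.575, -0.0063, 0.0887]
tcp_rot: [0.001, -0.001, 1.0, -0.0]
force: [1.0, 0.3, -0.8]
width: 0.407
t: 40.6
eef_pos: [0.5756, -0.0058, 0.2292]
tcp_rot: [0.002, -0.001, 1.0, -0.0]
force: [0.6, 0.4, -1.1]
width: 0.999
t 40.6 pos [575.6  -5.8 229.2] toolx yaw -3.1393 z [ 3.6e-03 -6.0e-04 -1.0e+00] F [ 0.6  0.4 -1.1] T [0.02 0.01 0.01] w 0.999 q [-0.15  0.31  0.04  1.29 -0.   -0.15]
shift tool mm [-106.  -141.4   25.6]
turn tz 0.025
tilt fix (tool rotvec) [-0.0006  0.0036  0.    ]
```

View pics/w6.png

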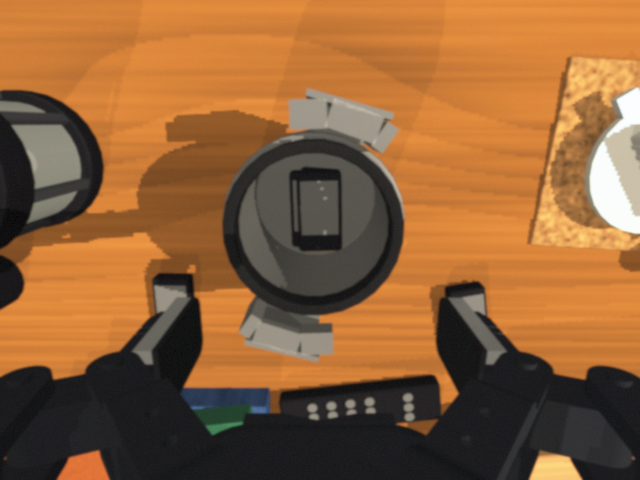

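The tub shows the three packs in a neat flat stack at (318,208). The two remaining packs are at (172,288) and (467,297). Going for B.

```bash

python3 -m crank '[0,-17.8,-23.5,0,0,0,0, 0,-17.8,-23.5,0,0,0,0, 0,-17.8,-23.5,0,0,0,0, 0,-17.8,-23.5,0,0,0,0, 0,-17.8,-23.5,0,0,0,0, 0,-17.8,-23.5,22,0,0,0.025, 0,0,0,0,0,0,0, 0,0,0,0,0,0,0]'
python3 - <<'E'
from h import *
pack(682,-147)
c=shot("top"); print("book edge",unproj(c,(398,165),.05),unproj(c,(325,170),.02))
E
```

```text
t: 41.45
eef_pos: [0.6803, -0.1465, 0.2023]
tcp_rot: [-0.003, 0.012, 1.0, 0.001]
force: [-1.0, 0.2, 0.2]
width: 1.0
blob px [314. 210.] centre 682.7 -149.8 size 34.4 65.4 long yaw -1.4
t 41.5 pos [ 680.6 -145.9  203.9] toolx yaw 3.1189 z [-0.0035  0.0014 -1.    ] F [-0.4  0.2  0.5] T [-0.04  0.04  0.01] w 1.004 q [-0.33  0.57  0.38  1.38  0.   -0.3 ]
shift tool mm [ -2.9  -4.1 199.8]
turn tz 0.0012
tilt fix (tool rotvec) [ 0.0013 -0.0035  0.    ]
book edge [ 0.77816925 -0.16115606  0.05      ] [0.77522433 0.04024866 0.02      ]
```

```bash

python3 -m crank '[0,-2,-3.5,40,0,0,0, 0,0,0,40,0,0,0, 0,0,0,40,0,0,0, 0,0,0,40,0,0,0, 0,0,0,24,0,0,0, 0,0,0,10,0,0,0, 0,0,0,4,0,0,0, 0,0,0,0,0,0,0]' 40
python3 -m crank '[1,0,0,0,0,0,0, 1,0,0,0,0,0,0, 1,0,0,0,0,0,0, 1,0,0,0,0,0,0, 1,0,0,0,0,0,0, 1,0,0,0,0,0,0, 1,0,0,0,0,0,0, 1,0,0,0,0,0,0]'
python3 -m crank '[1,0,0,-20,0,0,0, 1,0,0,-40,0,0,0, 1,0,0,-40,0,0,0, 1,0,0,-40,0,0,0, 1,0,0,-40,0,0,0, 1,0,0,-40,0,0,0, 1,0,0,0,0,0,-0.02, 1,0,0,0,0,0,0, 1,0,0,0,0,0,0]'
python3 - <<'E'
from h import *
goal([574,-9,225],np.pi)
E
```

```text
t: 42.35
eef_pos: [0.6844, -0.1499, 0.009]
tcp_rot: [0.001, 0.011, 1.0, -0.0]
force: [-0.6, 0.2, -0.1]
width: 0.993
t: 43.15
eef_pos: [0.6844, -0.1504, 0.0088]
tcp_rot: [0.001, 0.011, 1.0, -0.0]
force: [-0.9, 0.3, 5.9]
width: 0.407
t: 44.05
eef_pos: [0.6828, -0.1498, 0.2254]
tcp_rot: [-0.002, 0.002, 1.0, 0.0]
force: [0.6, 0.6, -1.6]
width: 0.407
t 44.05 pos [ 682.8 -149.8  225.4] toolx yaw 3.1385 z [-0.0032  0.001  -1.    ] F [ 0.6  0.6 -1.6] T [-0.01  0.01 -0.02] w 0.407 q [-0.33  0.58  0.44  1.43 -0.   -0.33]
shift tool mm [109.2 140.5   0.9]
turn tz -0.0031
tilt fix (tool rotvec) [ 0.001  -0.0032  0.    ]
```

```bash

python3 -m crank '[1,18.1,23.4,0,0,0,0, 1,18.1,23.4,0,0,0,0, 1,18.1,23.4,0,0,0,0, 1,18.1,23.4,0,0,0,0, 1,18.1,23.4,0,0,0,0, 1,18.1,23.4,0,0,0,0, 1,0,0,0,0,0,0, 1,0,0,0,0,0,0, 1,0,0,20,0,0,0, 1,0,0,30,0,0,0, 1,0,0,30,0,0,0, 1,0,0,30,0,0,0, 1,0,0,20,0,0,0, 1,0,0,6,0,0,0, 1,0,0,0,0,0,0, 1,0,0,0,0,0,0]'
python3 -m crank '[0.45,0,0,0,0,0,0, 0.45,0,0,0,0,0,0, 0.45,0,0,0,0,0,0, 0.45,0,0,0,0,0,0, 0.45,0,0,-20,0,0,0, 0.45,0,0,-35,0,0,0, 0.45,0,0,-40,0,0,0, 0,0,0,-45,0,0,0, 0,0,0,0,0,0,0, 0,0,0,0,0,0,0]'
python3 - <<'E'
from h import *
goal([691,144.4,204],np.pi+np.radians(10.3)); shot("wrist","w7")
E
```

```text
t: 45.65
eef_pos: [0.5763, -0.0099, 0.0922]
tcp_rot: [0.0, 0.002, 1.0, -0.0]
force: [-0.4, -0.5, -1.3]
width: 0.405
t: 46.65
eef_pos: [0.5764, -0.0094, 0.2333]
tcp_rot: [0.002, 0.001, 1.0, -0.0]
force: [0.4, -0.2, -0.6]
width: 0.993
t 46.65 pos [576.4  -9.4 233.3] toolx yaw 3.1389 z [ 3.8e-03 -6.0e-04 -1.0e+00] F [ 0.4 -0.2 -0.6] T [ 0.02  0.02 -0.05] w 0.993 q [-0.16  0.31  0.05  1.3  -0.   -0.15]
shift tool mm [-114.1  154.1   29.6]
turn tz -0.1824
tilt fix (tool rotvec) [-0.0006  0.0038  0.    ]
```

```bash

python3 -m crank '[0,-19,25.7,0,0,0,0, 0,-19,25.7,0,0,0,0, 0,-19,25.7,0,0,0,0, 0,-19,25.7,0,0,0,0, 0,-19,25.7,0,0,0,0, 0,-19,25.7,26,0,0,-0.091, 0,0,0,0,0,0,-0.091, 0,0,0,0,0,0,0, 0,0,0,0,0,0,0]'
python3 - <<'E'
from h import *
pack(691,144)
E
```

```text
t: 47.6
eef_pos: [0.6892, 0.1443, 0.2042]
tcp_rot: [-0.001, -0.088, 0.996, -0.0]
force: [-0.1, -0.8, 0.2]
width: 1.002
blob px [316. 210.] centre 692.6 142.3 size 65.3 34.3 long yaw 10.8
t 47.65 pos [689.4 144.1 205.1] toolx yaw -2.9647 z [-1.e-03 -3.e-04 -1.e+00] F [-0.  -0.3  0.5] T [-0.03 -0.01 -0.01] w 0.999 q [ 0.09  0.59  0.41  1.39 -0.   -0.08]
shift tool mm [ -3.1  -2.4 201.1]
turn tz -0.0118
tilt fix (tool rotvec) [-0.0001 -0.0011  0.    ]
```

View pics/w7.png

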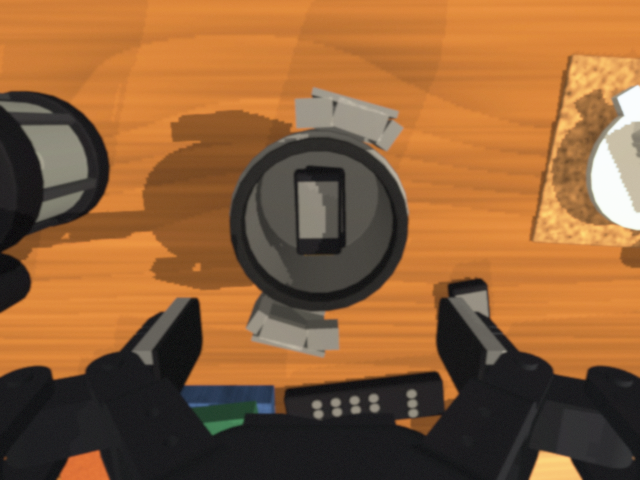

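Four packs are stacked flat at (320,210). Fetching the fifth.

```bash

python3 -m crank '[0,-2,-2.2,40,0,0,-0.01, 0,0,0,40,0,0,0, 0,0,0,40,0,0,0, 0,0,0,40,0,0,0, 0,0,0,26,0,0,0, 0,0,0,10,0,0,0, 0,0,0,4,0,0,0, 0,0,0,0,0,0,0]' 40
python3 -m crank '[1,0,0,0,0,0,0, 1,0,0,0,0,0,0, 1,0,0,0,0,0,0, 1,0,0,0,0,0,0, 1,0,0,0,0,0,0, 1,0,0,0,0,0,0, 1,0,0,0,0,0,0, 1,0,0,0,0,0,0]'
python3 -m crank '[1,0,0,-20,0,0,0, 1,0,0,-40,0,0,0, 1,0,0,-40,0,0,0, 1,0,0,-40,0,0,0, 1,0,0,-40,0,0,0, 1,0,0,-40,0,0,0, 1,0,0,0,0,0,0.096, 1,0,0,0,0,0,0.096, 1,0,0,0,0,0,0, 1,0,0,0,0,0,0]'
python3 - <<'E'
from h import *
goal([574,-9,225],np.pi)
E
```

```text
t: 48.45
eef_pos: [0.693, 0.1424, 0.0068]
tcp_rot: [0.001, -0.094, 0.996, -0.0]
force: [-0.6, -0.2, 0.4]
width: 0.997
t: 49.25
eef_pos: [0.6931, 0.1429, 0.0069]
tcp_rot: [0.001, -0.095, 0.996, -0.0]
force: [0.1, -0.9, 5.4]
width: 0.411
t: 50.25
eef_pos: [0.6918, 0.1427, 0.2249]
tcp_rot: [-0.001, 0.0, 1.0, -0.0]
force: [-0.3, -1.0, -1.2]
width: 0.403
t 50.25 pos [691.8 142.7 224.9] toolx yaw 3.1411 z [-1.3e-03 -2.0e-04 -1.0e+00] F [-0.3 -1.  -1.2] T [ 0.02 -0.01  0.03] w 0.403 q [ 0.09  0.59  0.46  1.44 -0.    0.09]
shift tool mm [ 1.178e+02 -1.518e+02  1.000e-01]
turn tz -0.0005
tilt fix (tool rotvec) [-0.0002 -0.0013  0.    ]
```

```bash

python3 -m crank '[1,19.6,-25.3,0,0,0,0, 1,19.6,-25.3,0,0,0,0, 1,19.6,-25.3,0,0,0,0, 1,19.6,-25.3,0,0,0,0, 1,19.6,-25.3,0,0,0,0, 1,19.6,-25.3,0,0,0,0, 1,0,0,0,0,0,0, 1,0,0,0,0,0,0, 1,0,0,20,0,0,0, 1,0,0,30,0,0,0, 1,0,0,30,0,0,0, 1,0,0,30,0,0,0, 1,0,0,20,0,0,0, 1,0,0,8,0,0,0, 1,0,0,0,0,0,0, 1,0,0,0,0,0,0]'
python3 -m crank '[0.45,0,0,0,0,0,0, 0.45,0,0,0,0,0,0, 0.45,0,0,0,0,0,0, 0.45,0,0,0,0,0,0, 0.45,0,0,-20,0,0,0, 0.45,0,0,-35,0,0,0, 0.45,0,0,-40,0,0,0, 0,0,0,-45,0,0,0, 0,0,0,0,0,0,0, 0,0,0,0,0,0,0]'
python3 - <<'E'
from h import *
goal([544.6,284.4,210],-2.5514); shot("wrist","w8",(160,60,480,330),2.2)
E
```

```text
t: 51.85
eef_pos: [0.5752, -0.0084, 0.0884]
tcp_rot: [0.001, 0.001, 1.0, -0.0]
force: [0.2, 0.1, -0.6]
width: 0.406
t: 52.85
eef_pos: [0.5751, -0.009, 0.2292]
tcp_rot: [0.002, 0.001, 1.0, -0.0]
force: [0.2, -0.2, -0.2]
width: 0.993
t 52.85 pos [575.1  -9.  229.2] toolx yaw 3.1387 z [ 3.7e-03 -6.0e-04 -1.0e+00] F [ 0.2 -0.2 -0.2] T [ 0.03  0.06 -0.  ] w 0.993 q [-0.16  0.31  0.04  1.29 -0.   -0.15]
shift tool mm [ 31.4 293.3  18.9]
turn tz -0.5931
tilt fix (tool rotvec) [-0.0006  0.0037  0.    ]
```

View pics/w8.png

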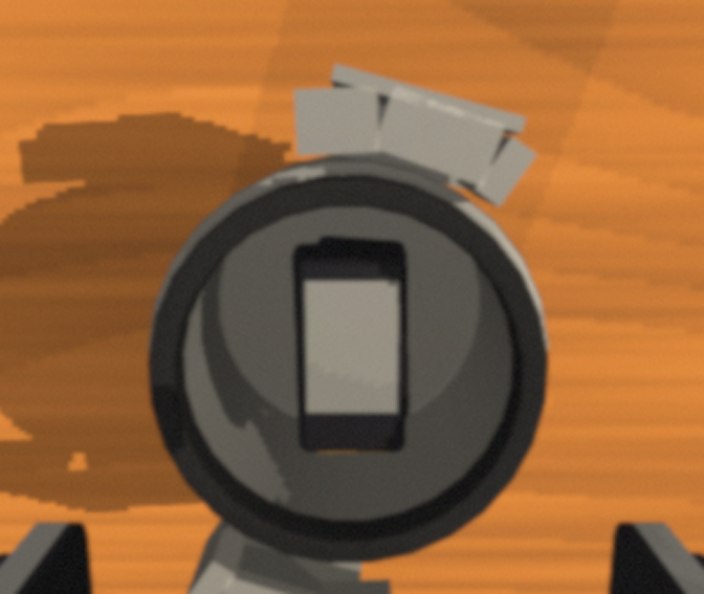

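All five are stacked flat and well below the ring. Fetching the cap.

```bash

python3 -m crank '[0,3.8,36.7,0,0,0,0, 0,3.8,36.7,0,0,0,0, 0,3.8,36.7,0,0,0,0, 0,3.8,36.7,0,0,0,0, 0,3.8,36.7,0,0,0,0, 0,3.8,36.7,0,0,0,0, 0,3.8,36.7,0,0,0,0, 0,3.8,36.7,0,0,0,0, 0,0,0,0,0,0,-0.119, 0,0,0,0,0,0,-0.119, 0,0,0,0,0,0,-0.119, 0,0,0,0,0,0,-0.119, 0,0,0,0,0,0,-0.117, 0,0,0,0,0,0,0, 0,0,0,0,0,0,0]'
python3 - <<'E'
from h import *
goal([544.6,284.4,36],-2.5514)
shot("wrist","w9")
E
```

```text
t: 54.4
eef_pos: [0.544, 0.2847, 0.2261]
tcp_rot: [-0.001, -0.289, 0.957, -0.0]
force: [-0.2, -0.2, -0.6]
width: 0.998
t 54.4 pos [544.  284.7 226.1] toolx yaw -2.5542 z [-2.4e-03 -9.0e-04 -1.0e+00] F [-0.2 -0.2 -0.6] T [ 0.02  0.03 -0.03] w 0.998 q [ 0.35  0.39  0.15  1.33 -0.   -0.24]
shift tool mm [ -0.9  -0.7 190.1]
turn tz -0.0028
tilt fix (tool rotvec) [ 0.0006 -0.0025  0.    ]
```

View pics/w9.png

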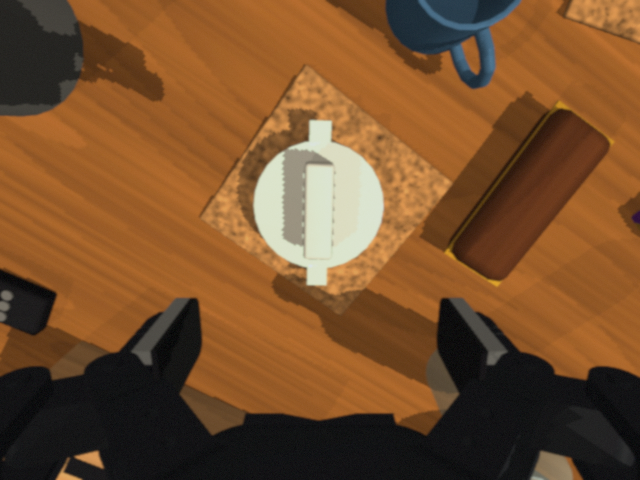

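The cap bar is in line with the tool, (320,165)-(318,258). Grasp it.

```bash

python3 -m crank '[0,-0.5,-0.5,40,0,0,0, 0,0,0,40,0,0,0, 0,0,0,40,0,0,0, 0,0,0,40,0,0,0, 0,0,0,20,0,0,0, 0,0,0,8,0,0,0, 0,0,0,4,0,0,0, 0,0,0,0,0,0,0, 0,0,0,0,0,0,0]' 60
python3 -m crank '[1,0,0,0,0,0,0, 1,0,0,0,0,0,0, 1,0,0,0,0,0,0, 1,0,0,0,0,0,0, 1,0,0,0,0,0,0, 1,0,0,0,0,0,0, 1,0,0,0,0,0,0, 1,0,0,0,0,0,0, 1,0,0,0,0,0,0]' 100
python3 - <<'E'
from h import *
state()
E
```

```text
t: 55.35
eef_pos: [0.5464, 0.2852, 0.0371]
tcp_rot: [0.001, -0.291, 0.957, 0.0]
force: [0.5, -0.1, 0.4]
width: 0.997
t: 56.25
eef_pos: [0.5458, 0.285, 0.0362]
tcp_rot: [0.001, -0.291, 0.957, 0.0]
force: [-0.0, -0.5, 4.7]
width: 0.254
t 56.25 pos [545.8 285.   36.2] toolx yaw -2.5515 z [ 1.1e-03  4.0e-04 -1.0e+00] F [-0.  -0.5  4.7] T [ 0.04  0.14 -0.05] w 0.254 q [ 0.35  0.51 -0.15  0.91 -0.   -0.24]
```

```bash

python3 -m crank '[1,0,0,-5,0,0,0, 1,0,0,-15,0,0,0, 1,0,0,-35,0,0,0, 1,0,0,-40,0,0,0, 1,0,0,-40,0,0,0, 1,0,0,-40,0,0,0, 1,0,0,-30,0,0,0, 1,17.3,-32.6,0,0,0,0, 1,17.3,-32.6,0,0,0,0, 1,17.3,-32.6,0,0,0,0, 1,17.3,-32.6,0,0,0,0, 1,17.3,-32.6,0,0,0,0, 1,17.3,-32.6,0,0,0,0, 1,17.3,-32.6,0,0,0,0, 1,17.3,-32.6,0,0,0,0, 1,0,0,0,0,0,0, 1,0,0,0,0,0,0, 1,0,0,0,0,0,0]'
python3 - <<'E'
from h import *
goal([575.2,-8.9,155],-2.5515)
E
```

```text
t: 58.05
eef_pos: [0.5751, -0.0083, 0.2402]
tcp_rot: [-0.0, -0.291, 0.957, 0.0]
force: [-0.1, -0.2, -2.0]
width: 0.253
t 58.05 pos [575.1  -8.3 240.2] toolx yaw -2.5509 z [-1.e-03  4.e-04 -1.e+00] F [-0.1 -0.2 -2. ] T [ 0.05 -0.04  0.01] w 0.253 q [-0.15  0.31  0.07  1.33  0.   -0.74]
shift tool mm [ 0.2 -0.7 85.2]
turn tz 0.0006
tilt fix (tool rotvec) [ 0.0009 -0.0006  0.    ]
```

```bash

python3 -m crank '[1,0,-0.6,20,0,0,0, 1,0,0,30,0,0,0, 1,0,0,20,0,0,0, 1,0,0,10,0,0,0, 1,0,0,5,0,0,0, 1,0,0,0,0,0,0, 1,0,0,0,0,0,0]'
python3 -m crank '[1,0,0,2,0,0,0, 1,0,0,2,0,0,0, 1,0,0,2,0,0,0, 1,0,0,2,0,0,0, 1,0,0,2,0,0,0, 1,0,0,1,0,0,0, 1,0,0,0,0,0,0, 1,0,0,0,0,0,0]'
python3 - <<'E'
from h import *
goal([575.2,-8.9,134.2],-2.5515)
E
```

```text
t: 58.75
eef_pos: [0.5765, -0.0092, 0.1567]
tcp_rot: [0.001, -0.291, 0.957, -0.0]
force: [-0.0, 0.3, -0.9]
width: 0.254
t: 59.55
eef_pos: [0.5759, -0.0095, 0.1451]
tcp_rot: [0.0, -0.291, 0.957, -0.0]
force: [-1.1, 0.0, 3.8]
width: 0.254
t 59.55 pos [575.9  -9.5 145.1] toolx yaw -2.5514 z [ 6.e-04 -2.e-04 -1.e+00] F [-1.1  0.   3.8] T [ 0.09  0.36 -0.02] w 0.254 q [-0.16  0.35 -0.11  1.11 -0.   -0.75]
shift tool mm [ 0.3  0.9 10.9]
turn tz 0.0001
tilt fix (tool rotvec) [-0.0006  0.0004  0.    ]
```

```bash

python3 -m crank '[1,0.3,0.4,1,0,0,0, 1,0,0,1,0,0,0, 1,0,0,1,0,0,0, 1,0,0,1,0,0,0, 1,0,0,1,0,0,0, 1,0,0,1,0,0,0, 1,0,0,1,0,0,0, 1,0,0,1,0,0,0, 1,0,0,1,0,0,0, 1,0,0,1,0,0,0, 1,0,0,1,0,0,0, 1,0,0,0.8,0,0,0, 1,0,0,0,0,0,0, 1,0,0,0,0,0,0]'
python3 - <<'E'
from h import *
goal([575.2,-8.9,134.2],-2.5515)
E
```

```text
t: 60.95
eef_pos: [0.5761, -0.0094, 0.1349]
tcp_rot: [0.001, -0.291, 0.957, -0.001]
force: [-3.9, -0.6, 14.1]
width: 0.253
t 60.95 pos [576.1  -9.4 134.9] toolx yaw -2.5514 z [ 2.8e-03 -6.0e-04 -1.0e+00] F [-3.9 -0.6 14.1] T [ 0.12  0.99 -0.03] w 0.253 q [-0.16  0.36 -0.13  1.08 -0.   -0.75]
shift tool mm [0.5 0.9 0.7]
turn tz 0.0001
tilt fix (tool rotvec) [-0.0021  0.002   0.    ]
```

```bash

python3 -m crank '[1,0,0,0.7,0,0,0, 1,0,0,0,0,0,0, 1,0,-0.06,0,0,0,0.05, 1,0,-0.06,0,0,0,0.05, 1,0,-0.06,0,0,0,0.05, 1,0,-0.06,0,0,0,0.05, 1,0,-0.06,0,0,0,0.05, 1,0,-0.06,0,0,0,0.05, 1,0,-0.06,0,0,0,0.05, 1,0,-0.06,0,0,0,0.05, 1,0,-0.06,0,0,0,0.05, 1,0,0,0,0,0,0]'
python3 - <<'E'
from h import *
state()
E
```

```text
t: 62.15
eef_pos: [0.5761, -0.0102, 0.1343]
tcp_rot: [0.001, -0.069, 0.998, -0.001]
force: [-3.9, -1.1, 14.4]
width: 0.257
t 62.15 pos [576.1 -10.2 134.3] toolx yaw -3.0026 z [ 0.0027 -0.0013 -1.    ] F [-3.9 -1.1 14.4] T [-0.07  1.02 -0.06] w 0.257 q [-0.16  0.36 -0.13  1.08 -0.   -0.3 ]
```

```bash

python3 -m crank '[1,0,-0.05,0,0,0,0.05, 1,0,-0.05,0,0,0,0.05, 1,0,-0.05,0,0,0,0.05, 1,0,-0.05,0,0,0,0.05, 1,0,-0.05,0,0,0,0.05, 1,0,-0.05,0,0,0,0.05, 1,0,-0.05,0,0,0,0.05, 1,0,-0.05,0,0,0,0.05, 1,0,-0.05,0,0,0,0.05, 1,0,0,0,0,0,0, 1,0,0,0,0,0,0]'
python3 - <<'E'
from h import *
state()
E
```

```text
t: 63.25
eef_pos: [0.5758, -0.0109, 0.1342]
tcp_rot: [0.001, 0.154, 0.988, -0.001]
force: [-4.7, -1.2, 15.1]
width: 0.254
t 63.25 pos [575.8 -10.9 134.2] toolx yaw 2.8314 z [ 0.0021 -0.0018 -1.    ] F [-4.7 -1.2 15.1] T [-0.32  1.14  0.11] w 0.254 q [-0.16  0.36 -0.13  1.08 -0.    0.15]
```

```bash

python3 -m crank '[1,0,0,-1,0,0,0, 1,0,0,-1,0,0,0, 1,0,0,-1,0,0,0, 1,0,0,-1,0,0,0, 1,0,0,-1,0,0,0, 1,0,0,-1,0,0,0, 1,0,0,-1,0,0,0, 1,0,0,-1,0,0,0, 1,0,0,-1,0,0,0, 1,0,0,-0.5,0,0,0, 1,0,0,0,0,0,0, 1,0,0,0,0,0,0]'
python3 - <<'E'
from h import *
state()
E
```

```text
t: 64.45
eef_pos: [0.5756, -0.0108, 0.1423]
tcp_rot: [0.0, 0.154, 0.988, -0.001]
force: [-2.7, -1.7, 6.8]
width: 0.257
t 64.45 pos [575.6 -10.8 142.3] toolx yaw 2.8314 z [ 8.0e-04 -1.4e-03 -1.0e+00] F [-2.7 -1.7  6.8] T [-0.37  0.53  0.03] w 0.257 q [-0.16  0.35 -0.12  1.1  -0.    0.15]
```

```bash

python3 -m crank '[1,0,0,-0.6,0,0,0, 1,0,0,-0.6,0,0,0, 1,0,0,0,0,0,0, 1,0,0,0,0,0,0]'
python3 -m crank '[1,0,0,-0.5,0,0,0, 1,0,0,-0.5,0,0,0, 1,0,0,0,0,0,0, 1,0,0,0,0,0,0]'
```

```text
t: 64.85
eef_pos: [0.5756, -0.0107, 0.1432]
tcp_rot: [0.0, 0.154, 0.988, -0.001]
force: [-2.2, -2.7, 5.8]
width: 0.252
t: 65.25
eef_pos: [0.5755, -0.0107, 0.1433]
tcp_rot: [-0.0, 0.154, 0.988, -0.001]
force: [0.3, -4.9, -1.8]
width: 0.252
```

The roof stopped the cap at TCP z 143.3 mm, against 143.2 predicted, so it is locked. Release, back off and check.

```bash

python3 -m crank '[0.5,0,0,0,0,0,0, 0.2,0,0,0,0,0,0, 0,0,0,0,0,0,0, 0,0,0,0,0,0,0, 0,0,0,0,0,0,0, 0,0,0,0,0,0,0, 0,0,0,-10,0,0,0, 0,0,0,-30,0,0,0, 0,0,0,-40,0,0,0, 0,0,0,-40,0,0,0, 0,0,0,-40,0,0,0, 0,0,0,0,0,0,0, 0,0,0,0,0,0,0]' 40
python3 - <<'E'
from h import *
state()
shot("wrist","w10")
E
```

```text
t: 66.55
eef_pos: [0.5762, -0.0103, 0.3056]
tcp_rot: [0.002, 0.154, 0.988, -0.0]
force: [-0.1, -0.1, -0.4]
width: 1.003
t 66.55 pos [576.2 -10.3 305.6] toolx yaw 2.8318 z [ 3.6e-03 -6.0e-04 -1.0e+00] F [-0.1 -0.1 -0.4] T [ 0.01 -0.02 -0.02] w 1.003 q [-0.16  0.31  0.22  1.48 -0.    0.15]
```

View pics/w10.png

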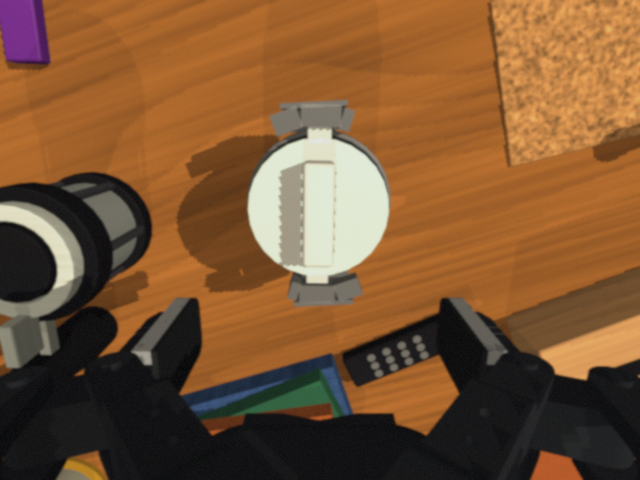

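The cap sits exactly as in the first view, its bar through the hooks at (320,160)-(318,268), and no packs are left on the table. One last overall check before handing in.

```bash

python3 -m crank '[0,20,0,-20,0,0,0, 0,30,0,0,0,0,0, 0,40,0,0,0,0,0, 0,40,0,0,0,0,0, 0,40,0,0,0,0,0, 0,0,0,0,0,0,0, 0,0,0,0,0,0,0]'
python3 - <<'E'
from h import *
c=shot("top"); a=cv2.imread("pics/top0.png"); b=c["frame"][...,::-1]
cv2.imwrite("pics/f.png",cv2.resize(np.vstack([b[90:400,70:560],]),None,fx=1.6,fy=1.6))
d=(np.abs(a.astype(int)-b).max(2)>40).astype(np.uint8); d=cv2.morphologyEx(d,cv2.MORPH_OPEN,np.ones((2,2)))
n,l,st,ce=cv2.connectedComponentsWithStats(d)
for k in range(1,n):
    if st[k,4]>12 and st[k,1]<360: print(st[k],ce[k].round())
E
```

```text
t: 67.3
eef_pos: [0.4127, 0.0419, 0.3231]
tcp_rot: [-0.0, 0.154, 0.988, -0.0]
force: [0.2, 0.8, 0.4]
width: 0.997
[282 189  21  26 420] [292. 201.]
[387 191  18  24 402] [395. 203.]
[450 217  19  16 110] [458. 225.]
[451 219   4   8  19] [453. 223.]
[482 218  13  14 137] [488. 224.]
[424 222  14  14  98] [430. 229.]
[436 231   8   6  26] [440. 234.]
[ 415  253  180   78 5991] [529. 284.]
[385 280  19  25 415] [394. 292.]
[  234   282   406   198 40214] [441. 401.]
```

View pics/f.png

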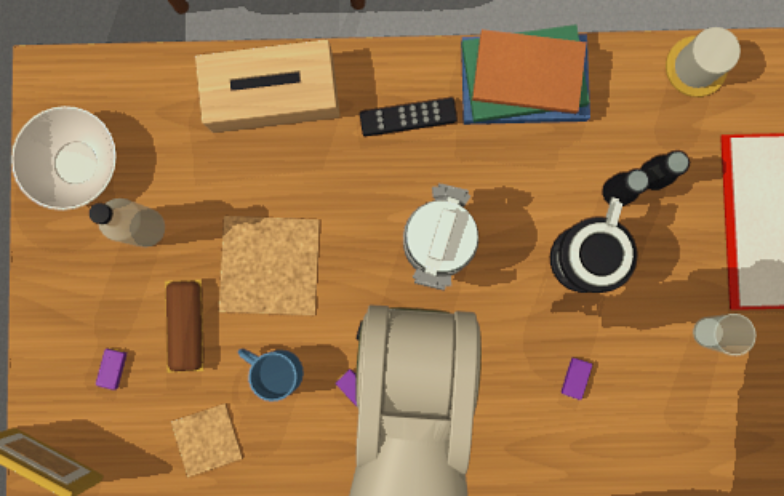

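The tab lies over the lock mark and the cap matches the start picture with no difference. The only changes are the packs, the tab and arm shadows.

```bash
python3 -c "
from rig import env
print(env.finish_job())"
```

```text
the job is handed in; nothing more can be done
None
```

The job is done and handed in at about 67 s of the 210 s allowed.

**What I did**
- **Collar:** I gripped the tab and turned the collar about 0.98 rad clockwise until the tab was in line with the lock mark.
- **Opening the tub:** I pressed the cap down about 9 mm (about 14 N), turned it 0.90 rad anticlockwise, lifted it off and set it on the mat.
- **Packs:** All five packs were there. They went into the tub one at a time and now lie in a flat stack.
- **Closing the tub:** I set the cap back on, pressed it down about 9 mm, turned it 0.90 rad clockwise and let it rise under the hooks.

**Last checks**
- **Collar:** From above, the tab covers the lock mark completely, which I judge to be within about 1.5 degrees. I measured this only by eye.
- **Cap:** It stopped against the hooks at 143.3 mm, against 143.2 mm expected. Its angle matches the starting one, and the final top picture shows no change at the tub.
- **Bystanders:** Comparing the first and last top pictures shows only the packs gone, the tab moved and arm shadows. I saw no bystander moved, but the arm hid part of the table at the bottom of that view.

**Something that went wrong**
- While I lowered the first pack, the gripper touched the tub's mouth with about 15 N; the second pack caused a lighter touch of about 5 N. I released the rest from higher up, with no further contact. Both were well under the 40 N limit.

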